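# Close the soundhole and take a moisture reading on a guitar top

### The job

This small guitar has its strings off and is being humidified: close its soundhole with the knobbed wooden cover, plug down, so that the damp air stays in and the cover sits fully home and level; set it down, do not drop it. Then, to check the top, lift the ball-tipped moisture meter out of the tool block and hold its steel ball on the paper dot on the soundboard, with the meter upright and pushed down lightly, a few newtons (the top is thin, never press hard). Finish while still holding the meter there, and leave everything else where it is.

Things in the scene. Friction and masses are not known exactly. Their poses are not given: they have to be found in the camera images.
- guitar: (All sizes in mm.) Stringless travel guitar lying face up on a foam mat: pale top, dark sides, body 381 long, 305 wide, 83 deep. Origin: centre of the soundhole in the plane of the soundboard (flat upper face), 105 above the table. +y along the neck to the headstock, z up. Cannot slide; pushed down it sinks in the foam about 1 mm per 3 N (12 at most) and springs back.
- soundhole (a point): Same point and axes as the guitar's origin: centre of the round soundhole, 80 in diameter, hollow below, its rim flush with the soundboard. Nearby: the dark fingerboard, 6 high and 55 wide, begins 54 from this centre towards +y; the bridge, 140 along x, 30 along y and 8 high, is centred at y = -137.
- dot: Round white paper sticker, 20 in diameter, with a small black centre point, on the soundboard behind the bridge (tail side). Seen only, cannot be felt. Origin at its centre, at soundboard height with the guitar unpressed; z up.
- cover: Loose turned dark wooden cover, about 100 g: flange 94 in diameter, 6 thick; under it a plug 75 in diameter, 8 deep; on top a round knob, to grip 27 in diameter from 6 to 34 above the origin. Origin: centre of the flange's underside; z up through the knob. It starts on the table, plug down, origin 8 up. Seated, its origin meets the soundhole's point; the plug has 2.5 play all round.
- block: Fixed wooden tool block on the table, 66 along x, 124 along y, 50 high. Origin: centre of its underside. A bore 27 wide, 42 deep, at y = +30 takes the meter's ball; two short black-handled drivers stand at the other end (y about -41), tops 128 above the table.
- meter: Loose moisture meter, about 190 g, grey with black sleeve, 183 long: at the bottom a steel ball 22 in diameter on a short neck; above it a flat-sided body 30 thick (x) by 46 wide (y), from 38 to 183 above the origin. Origin: lowest point of the ball; z up along the body. It starts upright on the block, on its shoulders, ball in the bore, origin 12 above the table; lifts straight out after 40.
Things that resemble listed ones, but are neither listed nor needed, are in the scene too. There is more than one size of the cover; the job needs the middle-sized. What is shaped like the block but purple is not meant.

How it is judged:
On the way, in this order (a step that is already met when the one before it is completed fails the run):
1. the cover sits in the soundhole, flange flat on the soundboard, and has been let go (horizontal distance between cover and guitar below 0.005 m and z of cover in the frame of guitar between -0.002 and 0.0018 m and angle between cover's own z axis and vertical below 0.035 rad and contact force between the fingers and cover below 0.05 N), for 0.3 s.
2. the meter is lifted out of the block in the fingers (z of meter in the frame of block above 0.052 m and contact force between the fingers and meter above 1 N and contact force between block and meter below 0.05 N), for 0.1 s.
At the end, for the whole second after the job is handed in: Cover let go in the soundhole: within 5 mm of centre, flange within 2 mm of the soundboard, level within 2 degrees. Meter still held in the fingers, at rest, upright within 0.10 rad, its ball touching the soundboard within 10 mm of the dot's centre and pushing with 1 to 15 N (all of step 1 and contact force between meter and cover below 0.05 N and horizontal distance between meter and dot below 0.01 m and angle between meter's own z axis and vertical below 0.1 rad and z of meter in the frame of guitar between -0.003 and 0.003 m and contact force between meter and guitar between 1 and 15 N and contact force between the fingers and meter above 1 N and contact force between the fingers and guitar below 0.05 N and linear speed of meter below 0.02 m/s); the arm keeps its last pose, push and grip.
It fails at once if anything presses on the guitar with more than 30 N (contact force between guitar and anything else above 30 N).
It fails at once if the cover is let go while more than 12 mm above its seat over the soundhole (horizontal distance between cover and guitar below 0.06 m and z of cover in the frame of guitar above 0.012 m and contact force between the fingers and cover below 0.01 N).
It fails at once if the meter falls over (angle between meter's own z axis and vertical above 1 rad).
It fails at once if a bystander (tape roll, mug, bottle, tin, screwdriver, string box or capo) is moved by more than 30 mm (distance of any of tape, mug, polish, tin, driver, stringbox, capo from where it was at the start of the episode above 0.03 m).
It also fails if it takes over 64 s, if anything falls off the work surface, if the arm or the gripper's body presses on something with over 40 N, if the wrist force passes 120 N, or if a joint passes its speed limit or range.

### The arm

A 7-joint arm with a two-finger parallel gripper is mounted at the origin on the work surface. World frame = base frame: x ahead of the robot, y to its left, z up, the work surface at z = 0. Lengths are in m, angles in rad, forces in N, time in s.
With the tool pointing down it reaches from about 0.425 to 0.925 m from the base axis. Payload 6.8 kg.
Tool frame: the origin (TCP) lies midway between the tips of the shut fingers; the grasp point (between the pads) lies 19 mm behind it; z points along the fingers, y is the direction in which the jaws open and shut (so a half turn about z gives the same grasp; the last joint's range is limited). The gripper opens to 85 mm and grips with 20 to 120 N. Pads are 22 mm wide; open, the fingers measure 114 mm over their backs; the gripper's body (76 mm by 85 mm) begins 54 mm behind the grasp point. The pads swing forward as they close: fully open they stand 13 mm farther back than shut.
Start: joints at [1.143, 0.477, 0.022, 1.555, -0.011, 1.109, -0.083], TCP at [0.212, -0.641, 0.195] pointing down, gripper open.
Joint ranges: [-2.96, 2.96], [-0.34, 2.1], [-1.41, 1.46], [0.24, 2.44], [-1.37, 4.51], [0.17, 1.92], [-2.96, 2.96]. Speed limits (rad/s): [2.39, 2.39, 3.14, 3.14, 3.14, 3.14, 3.14].

### API

Orientations are given as a unit quaternion [w, x, y, z].
In Python, from station import bot, vision gives the robot as it stands.
- The arm moves only by the tool move_arm, never from a script. Its argument "increments" is text: rows parted by semicolons, each of 7 numbers parted by spaces: the opening, from 0 (shut) to 1 (fully open), then the shift along the world's x, y, z in mm, then the turn, a rotation vector about the world's x, y, z in rad. In form: grip x y z rx ry rz; .... A call has exactly 8 rows; each row shifts and turns the commanded pose from where the row before left it; what a row does not reach is not made up. A row lasts 1/8 s, in which the tool goes at most 62.5 mm and 10.7 degrees, less where a joint would pass 70% of its speed; a pose out of reach is approached as far as the arm can. A call with a gripper value outside its range is refused whole. The fingers move at their own pace and stop on an object; "newtons" is the grip in N (left out, the last holds). Time passes only in rows, so rows that do not move let the fingers close, or fill a call up. It gives the time, the measured TCP pose, the force and the opening at its end, in the units of the state.
- bot.get_obs(): the state, without advancing time (a new reading comes with each control period).
- vision.read_camera(name): name is "scene" or "top" or "wrist"; returns (picture, depth): 400x640x3 uint8, red, green, blue; 400x640 float32, m along the optical axis (not along the pixel's ray), 0 where there is no reading.
- vision.calibration(name): a dict with "fx", "fy", "cx", "cy" (pixels), "R" (3x3) and "t" (3): a world point X has camera coordinates R X + t; the wrist camera has in their place "hand_eye" (4x4, takes a point from camera to tool coordinates, whose origin is the TCP and whose axes are the flange's). Camera axes: x right, y down, z forward; pixel columns grow to the right and rows downward; lengths in m; the calibration is good to about 2 mm. A picture is of the moment at which its call begins: read the wrist's pose just before it. calibration takes no time and is no camera call.
- bot.hand_in(): hands the job in, once; it reports no verdict.
The state is a dict: "t": time; "q": joint angles; "joint_vel": joint speeds; "joint_torque": joint torques, N m; "eef_pos": TCP position; "tool_rot": TCP orientation; "contact_force": force on the tool from outside, world axes, zero at the start; "torque": the same for the moment, N m; "gripper_width": opening from 0.0 (shut) to 1.0 (fully open).
Only numpy, scipy, OpenCV 4.12 (cv2) and the standard library are available. Lean on these libraries where they do the work, as an engineer would, in place of code of your own. Each camera call takes 0.05 s, during which the arm holds its last target.

## Working session

There is one attempt and no reset: what is moved stays moved. The work goes in short steps, Python scripts to look and compute and a tool call to move; the robot and the scene stay as the last step left them, time stands still between calls to the robot, and variables do not carry over. Pictures are saved under pics/ and viewed, and the job is handed in when it is done.

Besides the shell and the picture viewer there is one more tool, called after "Request:" as name(argument=value, ...) on one line, values as JSON. move_arm: Moves the arm, as the interface text tells. Its arguments: {"type":"object","properties":{"increments":{"type":"string"},"newtons":{"type":"number"}},"required":["increments"]}

```bash
ls; mkdir -p pics
python3 - <<'E'
from station import bot, vision
import cv2,numpy as np
o=bot.get_obs()
for k in o: print(k,np.round(o[k],3))
for n in ("scene","top","wrist"):
    p,d=vision.read_camera(n); cv2.imwrite(f"pics/{n}0.png",p[:,:,::-1]); np.savez(f"pics/{n}0.npz",p=p,d=d)
    c=vision.calibration(n); print(n,{k:np.round(v,4).tolist() for k,v in c.items()})
E
```

```text
pics
t 0.0
q [ 1.143  0.478  0.022  1.556 -0.011  1.109 -0.083]
joint_vel [ 0.001  0.001 -0.001 -0.     0.001 -0.001  0.001]
joint_torque [-0.0000e+00 -5.9644e+01  1.6080e+00 -2.8120e+01  1.2000e-02  9.0000e-03
  0.0000e+00]
eef_pos [ 0.212 -0.64   0.194]
tool_rot [-0.001  0.987  0.159 -0.   ]
contact_force [ 0.022 -0.604  0.721]
torque [0.01  0.011 0.005]
gripper_width 1.0
scene {'fx': 504.2943, 'fy': 504.2943, 'cx': 314.3499, 'cy': 196.3437, 'R': [[-0.7962, 0.6047, -0.0187], [0.4409, 0.5589, -0.7023], [-0.4143, -0.5674, -0.7116]], 't': [0.2941, -0.1796, 2.0924]}
top {'fx': 476.6469, 'fy': 476.6469, 'cx': 316.8533, 'cy': 201.6049, 'R': [[0.0006, -1.0, -0.0021], [-0.9785, -0.0002, -0.2064], [0.2064, 0.0022, -0.9785]], 't': [0.1004, 0.4524, 1.3539]}
wrist {'fx': 323.3737, 'fy': 323.3737, 'cx': 313.835, 'cy': 200.474, 'hand_eye': [[0.001, -0.9542, -0.2992, 0.0762], [1.0, 0.0009, 0.0002, 0.0002], [0.0001, -0.2992, 0.9542, -0.1776], [0.0, 0.0, 0.0, 1.0]]}
```

View pics/scene0.png

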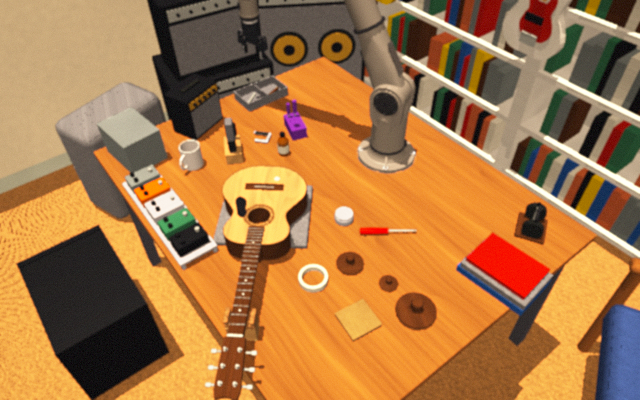

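View pics/top0.png

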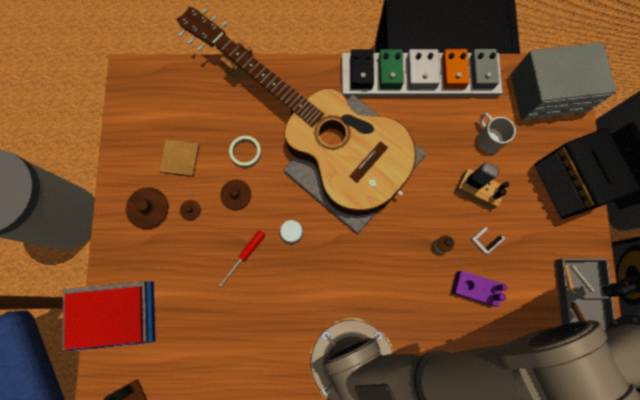

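View pics/wrist0.png

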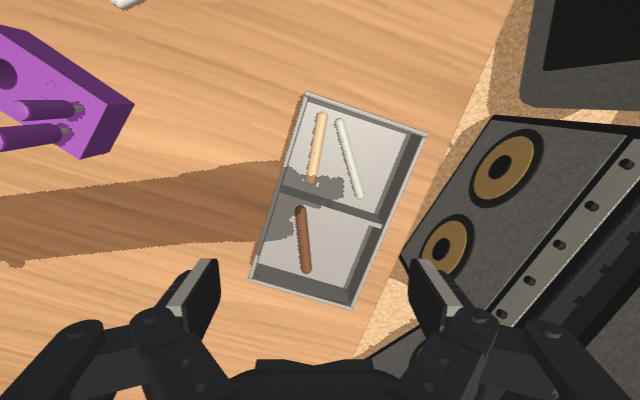

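Candidates, in top-view pixels:
- Covers: large (148,207), middle (236,194), small (190,210). I choose the middle one.
- Blocks: tan with the grey meter (482,185), purple (480,288). I choose the tan one.
- White spots: dot (373,183), end-pin (400,193), tin (291,231). I choose the one on the soundboard behind the bridge.

Next I crop and measure.

```bash
cat > h.py <<'E'
import numpy as np,cv2
from station import bot,vision
from scipy.spatial.transform import Rotation as Rn
def cam(n,obs=None):
    c=vision.calibration(n)
    if n=="wrist":
        q=np.array(obs["tool_rot"]);T=np.eye(4);T[:3,:3]=Rn.from_quat(q[[1,2,3,0]]).as_matrix();T[:3,3]=obs["eef_pos"]
        M=T@np.array(c["hand_eye"]);Rw=M[:3,:3];o=M[:3,3]
    else:
        R=np.array(c["R"]);Rw=R.T;o=-R.T@np.array(c["t"])
    return c,Rw,o
def ray(C,u,v):
    c,Rw,o=C;return o,Rw@np.array([(u-c["cx"])/c["fx"],(v-c["cy"])/c["fy"],1.])
def plane(C,u,v,z):
    o,d=ray(C,u,v);return o+d*(z-o[2])/d[2]
def dpt(C,u,v,z):
    o,d=ray(C,u,v);return o+d*z
def proj(C,X):
    c,Rw,o=C;p=Rw.T@(np.array(X)-o);return p[0]/p[2]*c["fx"]+c["cx"],p[1]/p[2]*c["fy"]+c["cy"]
def tri(*rays):
    A=np.zeros((3,3));b=np.zeros(3)
    for o,d in rays:
        d=d/np.linalg.norm(d);P=np.eye(3)-np.outer(d,d);A+=P;b+=P@o
    X=np.linalg.solve(A,b);return X,[np.linalg.norm((np.eye(3)-np.outer(d,d)/(d@d))@(X-o)) for o,d in rays]
E
python3 - <<'E'
from h import *
T=np.load("pics/top0.npz");S=np.load("pics/scene0.npz")
def crop(p,x,y,w,h,f):return cv2.resize(p[y:y+h,x:x+w],None,fx=f,fy=f,interpolation=cv2.INTER_CUBIC)[:,:,::-1]
a=crop(T["p"],120,140,160,110,4.5);cv2.imwrite("pics/c1.png",a)
cv2.imwrite("pics/c2.png",crop(T["p"],280,80,150,130,4.5))
cv2.imwrite("pics/c3.png",crop(T["p"],430,110,100,120,5))
C=cam("top")[0:3];CS=cam("scene")
for n,u,v in [("mid",236,194),("small",190,210),("large",148,207),("hole",332,132),("dot",373,183),("meter",488,173),("block",484,195),("board",350,170)]:
    print(n,dpt(C,u,v,T["d"][v,u]).round(3))
for n,u,v in [("mid",350,260),("hole",259,215),("meter",229,122)]:
    print("S",n,dpt(CS,u,v,S["d"][v,u]).round(3))
E
```

```text
mid [0.478 0.341 0.036]
small [0.432 0.479 0.023]
large [0.437 0.597 0.045]
hole [0.677 0.054 0.024]
dot [ 0.495 -0.059  0.103]
meter [ 0.5   -0.356  0.19 ]
block [ 0.472 -0.391  0.05 ]
board [0.533 0.006 0.104]
S mid [0.495 0.36  0.045]
S hole [0.628 0.02  0.061]
S meter [ 0.51  -0.353  0.192]
```

View pics/c1.png

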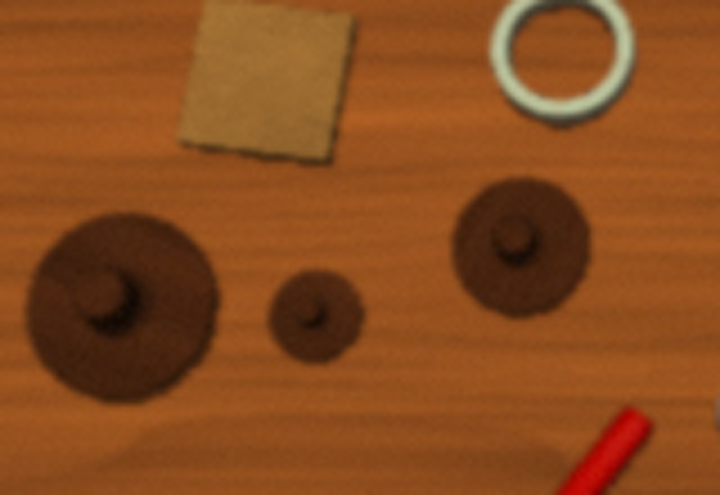

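View pics/c2.png

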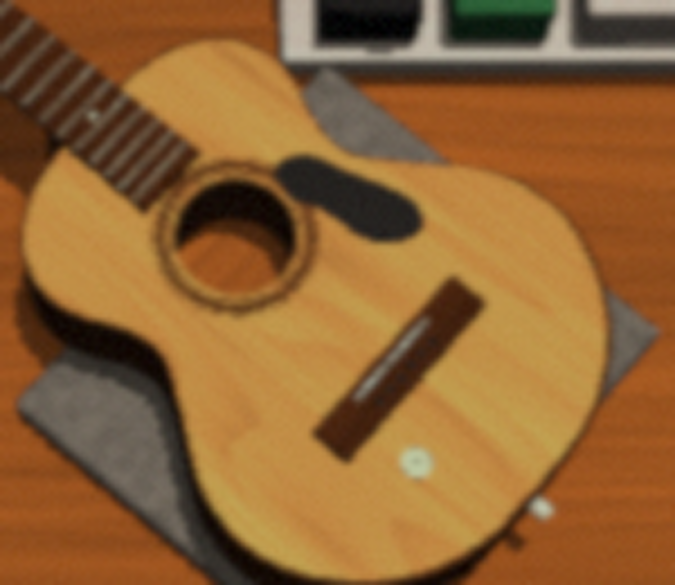

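View pics/c3.png

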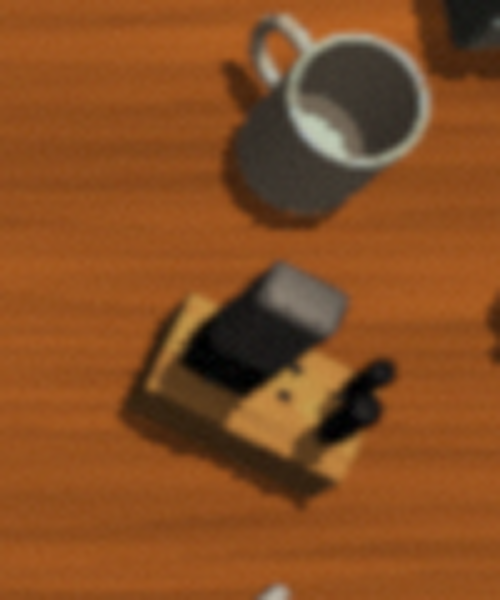

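Run:
```python
from h import *
T=np.load("pics/top0.npz");S=np.load("pics/scene0.npz")
CT=cam("top");CS=cam("scene")
def blob(p,box,f):
    x,y,w,h=box;m=np.zeros(p.shape[:2],np.uint8);m[y:y+h,x:x+w]=f(p[y:y+h,x:x+w].astype(int)).astype(np.uint8)
    cs,_=cv2.findContours(m,cv2.RETR_EXTERNAL,cv2.CHAIN_APPROX_NONE);c=max(cs,key=cv2.contourArea);return cv2.fitEllipse(c)
dark=lambda a:a[...,0]<95
for n,p,b,C in [("top",T["p"],(212,172,50,48),CT),("scene",S["p"],(333,247,34,32),CS)]:
    e=blob(p,b,dark);print(n,np.round(e[0],1),np.round(e[1],1),plane(C,*e[0],0.012).round(3))
wh=lambda a:(a[...,2]>140)
e=blob(T["p"],(364,175,18,16),wh);print("dot",e,plane(CT,*e[0],.105).round(3))
e=(332.2,132.6)
print("hole top",plane(CT,332.4,131.6,.105).round(3),"scene",plane(CS,259.5,215,.105).round(3))
print("meter top/scene top corners")
cv2.imwrite("pics/s1.png",cv2.resize(S["p"][100:270,190:330],None,fx=4.5,fy=4.5,interpolation=cv2.INTER_CUBIC)[:,:,::-1])
```

```text
top [235.5 194.7] [29.3 29.9] [0.481 0.347 0.012]
scene [350.2 261.3] [5.2 8.6] [0.481 0.346 0.012]
dot ((372.0959167480469, 182.35122680664062), (4.200377464294434, 5.3500590324401855), 163.88671875) [ 0.496 -0.056  0.105]
hole top [0.648 0.055 0.105] scene [0.645 0.058 0.105]
meter top/scene top corners
```

View pics/s1.png

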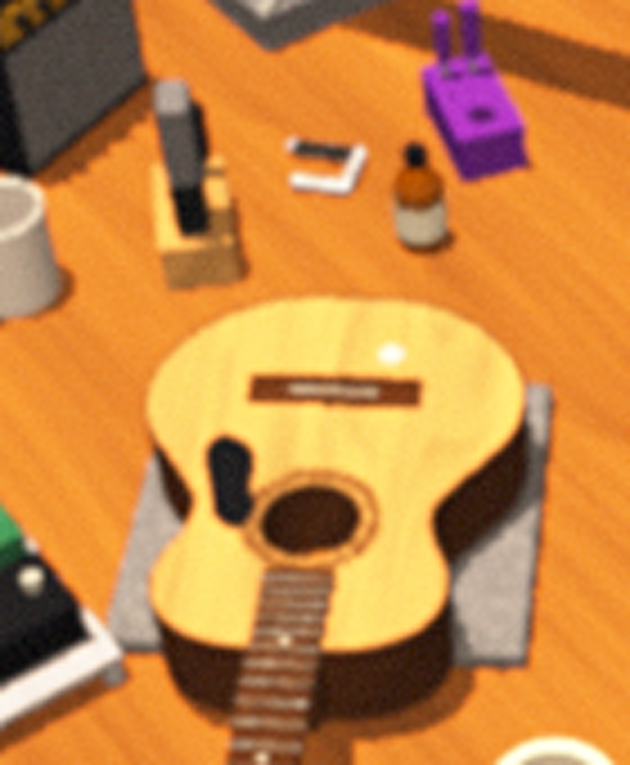

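Request:
move_arm(increments="1 27 42 25 0 0 0.1; 1 27 42 25 0 0 0.13; 1 27 42 25 0 0 0.13; 1 27 42 25 0 0 0.13; 1 27 42 25 0 0 0.13; 1 27 42 25 0 0 0.13; 1 27 42 10 0 0 0.13; 1 22 50 0 0 0 0.13")

```text
t: 1.15
eef_pos: [0.4243, -0.2958, 0.356]
tool_rot: [0.001, 0.786, 0.618, 0.0]
contact_force: [0.3, -0.2, -0.3]
gripper_width: 1.003
```

Request:
move_arm(increments="1 22 50 0 0 0 0.13; 1 22 50 0 0 0 0.13; 1 22 50 0 0 0 0.13; 1 22 50 0 0 0 0.13; 1 22 50 0 0 0 0.1; 1 22 40 0 0 0 0.1; 1 0 0 0 0 0 0; 1 0 0 0 0 0 0")

```text
t: 2.15
eef_pos: [0.5549, -0.0077, 0.3547]
tool_rot: [-0.0, 0.52, 0.854, -0.0]
contact_force: [-0.3, -0.7, 0.9]
gripper_width: 0.999
```

```bash
cat > snap.py <<'E'
import sys,json
from h import *
n=sys.argv[1];o=bot.get_obs();p,d=vision.read_camera("wrist")
np.savez(f"pics/{n}.npz",p=p,d=d,eef_pos=o["eef_pos"],tool_rot=o["tool_rot"]);cv2.imwrite(f"pics/{n}.png",p[:,:,::-1])
print({k:np.round(o[k],4).tolist() for k in("t","q","eef_pos","tool_rot","contact_force","gripper_width")})
E
python3 snap.py w1
```

```text
{'t': 2.15, 'q': [0.4216, 0.2234, -0.6254, 1.5894, 0.133, 1.3728, 0.2592], 'eef_pos': [0.5549, -0.0077, 0.3547], 'tool_rot': [-0.0003, 0.5198, 0.8543, -0.0005], 'contact_force': [-0.2804, -0.7476, 0.9377], 'gripper_width': 0.9991}
```

View pics/w1.png

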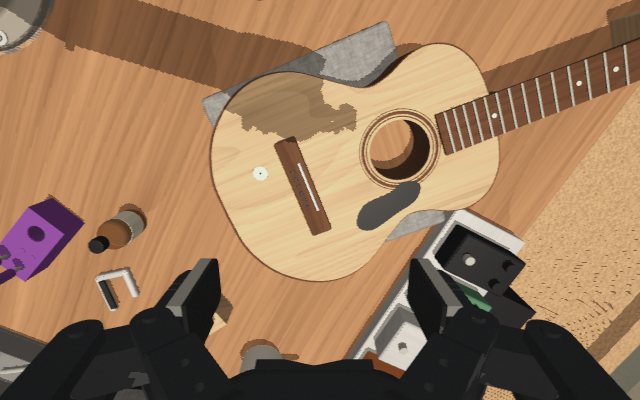

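The wrist view shows the soundhole at about (404,147), the dot at (260,173) and the bridge at (302,186). Next I measure these.

Run:
```python
from h import *
W=np.load("pics/w1.npz");p=W["p"];C=cam("wrist",W);d=W["d"]
cv2.imwrite("pics/w1c.png",cv2.resize(p[95:205,345:455],None,fx=5,fy=5,interpolation=cv2.INTER_CUBIC)[:,:,::-1])
g=cv2.cvtColor(p,cv2.COLOR_RGB2GRAY)
# hole from depth: points below soundboard
H=np.zeros(g.shape)
vv,uu=np.mgrid[0:400,0:640]
o=C[2];D=np.stack([(uu-C[0]["cx"])/C[0]["fx"],(vv-C[0]["cy"])/C[0]["fy"],np.ones_like(uu)],-1)@C[1].T
Z=o[2]+D[...,2]*d
print("board z",[Z[v,u].round(4) for u,v in((350,200),(260,220),(440,90),(260,173))])
m=np.zeros(g.shape,np.uint8);m[100:195,355:450]=((Z<0.09)&(d>0))[100:195,355:450]
cs,_=cv2.findContours(m,cv2.RETR_EXTERNAL,cv2.CHAIN_APPROX_NONE);c=max(cs,key=cv2.contourArea)
pts=np.array([plane(C,*q[0],.105)[:2] for q in c]);(cx,cy),r=cv2.minEnclosingCircle(pts.astype(np.float32))
A=np.c_[2*pts,np.ones(len(pts))];s=np.linalg.lstsq(A,(pts**2).sum(1),rcond=None)[0];print("hole depth fit",s[:2],np.sqrt(s[2]+s[0]**2+s[1]**2),(cx,cy),r)
m=np.zeros(g.shape,np.uint8);m[160:187,248:273]=(p[160:187,248:273,2]>195);M=cv2.moments(m,True);u,v=M["m10"]/M["m00"],M["m01"]/M["m00"];print("dot",u,v,M["m00"],plane(C,u,v,.105))
T=cam("top");
print("dot tri",tri(ray(C,u,v),ray(T,372.1,182.35)))
hu,hv=proj(C,[*s[:2],.105]);print(hu,hv)
print("hole tri",tri(ray(C,hu,hv),ray(T,332.4,131.6),ray(cam("scene"),259.5,215)))
```

```text
board z [np.float64(0.1035), np.float64(0.1042), np.float64(0.105), np.float64(0.1047)]
hole depth fit [0.64664319 0.05454357] 0.0379013002649199 (0.6470990777015686, 0.054652974009513855) 0.03958667814731598
dot 259.80405405405406 172.9527027027027 148.0 [ 0.49832164 -0.05805657  0.105     ]
dot tri (array([ 0.49759236, -0.0578623 ,  0.10151334]), [np.float64(0.0012519049222648943), np.float64(0.001251904922264946)])
397.73364024106735 149.4923507032113
hole tri (array([0.64657456, 0.05571819, 0.10480072]), [np.float64(0.0011829914037197002), np.float64(0.0014934086001121049), np.float64(0.0021455632796230704)])
```

View pics/w1c.png

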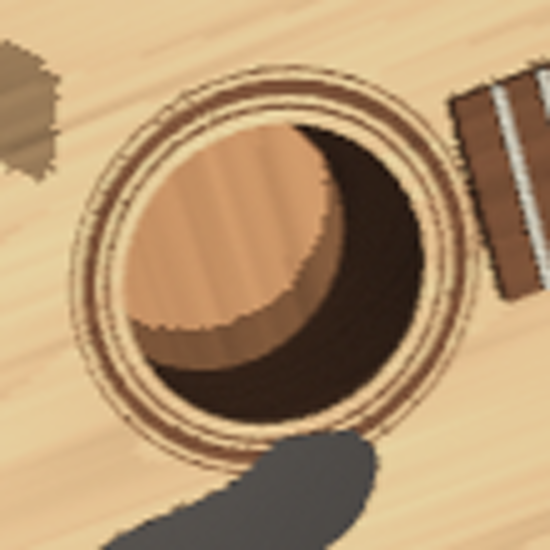

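Run:
```python
from h import *
W=np.load("pics/w1.npz");C=cam("wrist",W)
print(plane(C,399.0,149.0,.105))
for e in [(122,272),(423,272),(272,122),(272,423)]: print(plane(C,344.6+e[0]/5,94.6+e[1]/5,.105).round(4))
```

```text
[0.64778107 0.05586444 0.105     ]
[0.6127 0.0376 0.105 ]
[0.6831 0.0742 0.105 ]
[0.6274 0.0886 0.105 ]
[0.6695 0.0211 0.105 ]
```

Request:
move_arm(increments="1 -12 55 -10 0 0 0.1; 1 -12 60 -10 0 0 0.1; 1 -12 60 -10 0 0 0.1; 1 -12 60 -20 0 0 0.1; 1 -12 60 -20 0 0 0.1; 1 -14 58 -20 0 0 0; 1 0 0 0 0 0 0; 1 0 0 0 0 0 0")

```text
t: 3.2
eef_pos: [0.4829, 0.3407, 0.2662]
tool_rot: [0.0, 0.293, 0.956, -0.001]
contact_force: [0.0, -1.3, 0.4]
gripper_width: 1.003
```

```bash
python3 snap.py w2
```

```text
{'t': 3.2, 'q': [-0.0866, 0.3945, -0.8359, 1.6335, 0.3062, 1.2513, -0.0052], 'eef_pos': [0.4829, 0.3407, 0.2662], 'tool_rot': [0.0003, 0.2927, 0.9562, -0.0006], 'contact_force': [0.0151, -1.2596, 0.3616], 'gripper_width': 1.0026}
```

View pics/w2.png

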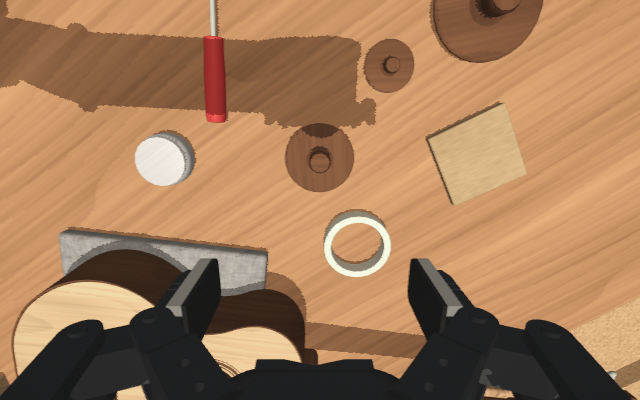

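Run:
```python
from h import *
W=np.load("pics/w2.npz");p=W["p"];C=cam("wrist",W);d=W["d"]
cv2.imwrite("pics/w2c.png",cv2.resize(p[115:200,275:365],None,fx=6,fy=6,interpolation=cv2.INTER_CUBIC)[:,:,::-1])
vv,uu=np.mgrid[0:400,0:640]
D=np.stack([(uu-C[0]["cx"])/C[0]["fx"],(vv-C[0]["cy"])/C[0]["fy"],np.ones_like(uu)],-1)@C[1].T
P=C[2]+D*d[...,None]
def fit(lo,hi,box):
    x,y,w,h=box;m=np.zeros(d.shape,np.uint8);z=P[y:y+h,x:x+w,2];m[y:y+h,x:x+w]=(z>lo)&(z<hi)
    q=P[m>0];cs,_=cv2.findContours(m,cv2.RETR_EXTERNAL,cv2.CHAIN_APPROX_NONE);c=max(cs,key=cv2.contourArea)
    e=cv2.fitEllipse(c);return e,q.mean(0),np.median(q[:,2]),len(q)
for lo,hi in((.007,.03),(.036,.06),(.007,.06)):
    e,a,z,n=fit(lo,hi,(270,112,95,88));print(e,a.round(4),z,n,plane(C,*e[0],z).round(4))
T=cam("top");print("tri flange",tri(ray(C,319.5,158),ray(T,235.5,194.7)))
```

```text
((318.75079345703125, 157.21868896484375), (68.10086822509766, 68.55825805664062), 58.25078201293945) [0.4845 0.3469 0.0127] 0.012634339798584054 3374 [0.4847 0.3468 0.0126]
((319.0155944824219, 161.9457244873047), (20.5175724029541, 20.87166404724121), 63.3722038269043) [0.4857 0.3461 0.0404] 0.040768449945905366 364 [0.4856 0.3461 0.0408]
((318.75079345703125, 157.21868896484375), (68.10086822509766, 68.55825805664062), 58.25078201293945) [0.4845 0.3468 0.0154] 0.012771899529049335 3748 [0.4847 0.3468 0.0128]
tri flange (array([0.4846548 , 0.34722094, 0.00684012]), [np.float64(0.0024217300487258653), np.float64(0.00242173004872569)])
```

View pics/w2c.png

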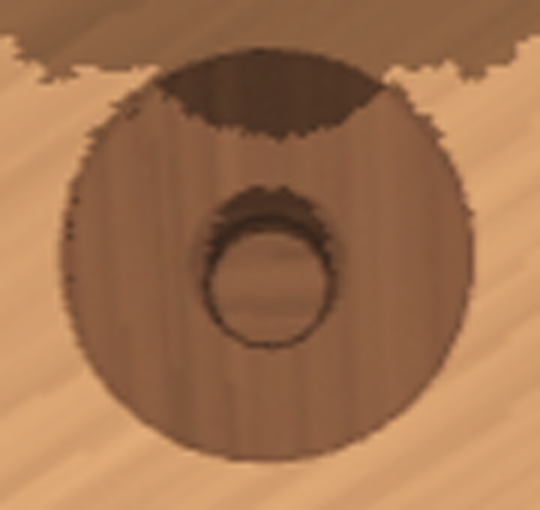

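Request:
move_arm(increments="1 2 5 -50 0 0 0; 1 0 0 -50 0 0 0; 1 0 0 -50 0 0 0; 1 0 0 -40 0 0 0; 1 0 0 -10 0 0 0; 1 0 0 0 0 0 0; 1 0 0 0 0 0 0; 1 0 0 0 0 0 0", newtons=40)

```text
t: 4.25
eef_pos: [0.485, 0.3479, 0.068]
tool_rot: [0.001, 0.292, 0.956, 0.001]
contact_force: [-0.1, 0.0, 0.4]
gripper_width: 1.002
```

```bash
python3 snap.py w3
```

```text
{'t': 4.25, 'q': [-0.1864, 0.605, -0.7307, 1.8191, 0.503, 0.9091, -0.1681], 'eef_pos': [0.485, 0.3479, 0.068], 'tool_rot': [0.0009, 0.2918, 0.9565, 0.001], 'contact_force': [-0.1483, 0.0213, 0.3776], 'gripper_width': 1.0023}
```

View pics/w3.png

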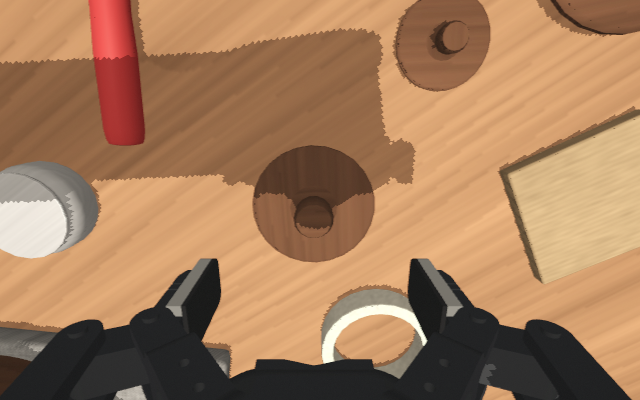

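Run:
```python
from h import *
W=np.load("pics/w3.npz");p=W["p"];C=cam("wrist",W);d=W["d"]
q=W["tool_rot"];R=Rn.from_quat(q[[1,2,3,0]]).as_matrix()
vv,uu=np.mgrid[0:400,0:640]
D=np.stack([(uu-C[0]["cx"])/C[0]["fx"],(vv-C[0]["cy"])/C[0]["fy"],np.ones_like(uu)],-1)@C[1].T
P=C[2]+D*d[...,None]
m=np.zeros(d.shape,np.uint8);m[185:245,285:345]=(np.abs(P[...,2]-.041)<.005)[185:245,285:345]
cs,_=cv2.findContours(m,cv2.RETR_EXTERNAL,cv2.CHAIN_APPROX_NONE);c=max(cs,key=cv2.contourArea);e=cv2.fitEllipse(c)
k=plane(C,*e[0],.041);print("knob",e,k,"tool",R.T@(k-W["eef_pos"]))
for u,v in((340,345),(375,308),(330,330),(410,310)):
  X=P[v,u];print("tape",X.round(3),"tool",(R.T@(X-W["eef_pos"])).round(3))
```

```text
knob ((312.8681335449219, 218.5157928466797), (37.03310012817383, 39.04016876220703), 87.98636627197266) [0.48493331 0.34695808 0.041     ] tool [-0.00043367 -0.00087095  0.02703767]
tape [ 0.617  0.289 -0.002] tool [-0.142  0.024  0.07 ]
tape [0.582 0.342 0.023] tool [-0.084  0.049  0.045]
tape [0.58  0.3   0.024] tool [-0.105  0.013  0.045]
tape [0.602 0.364 0.02 ] tool [-0.088  0.079  0.048]
```

Request:
move_arm(increments="1 0 -1 -20 0 0 0; 1 0 0 -20 0 0 0; 1 0 0 -10 0 0 0; 0.5 0 0 0 0 0 0; 0.4 0 0 0 0 0 0; 0 0 0 0 0 0 0; 0 0 0 0 0 0 0; 0 0 0 0 0 0 0", newtons=40)

```text
t: 5.3
eef_pos: [0.4842, 0.3464, 0.0167]
tool_rot: [0.0, 0.292, 0.957, 0.0]
contact_force: [-0.1, 1.4, 0.2]
gripper_width: -0.002
```

```bash
python3 snap.py w4
```

```text
{'t': 5.3, 'q': [-0.2188, 0.6697, -0.6862, 1.8478, 0.5637, 0.8276, -0.2146], 'eef_pos': [0.4842, 0.3464, 0.0167], 'tool_rot': [0.0002, 0.2917, 0.9565, 0.0002], 'contact_force': [-0.1306, 1.4296, 0.1871], 'gripper_width': -0.002}
```

View pics/w4.png

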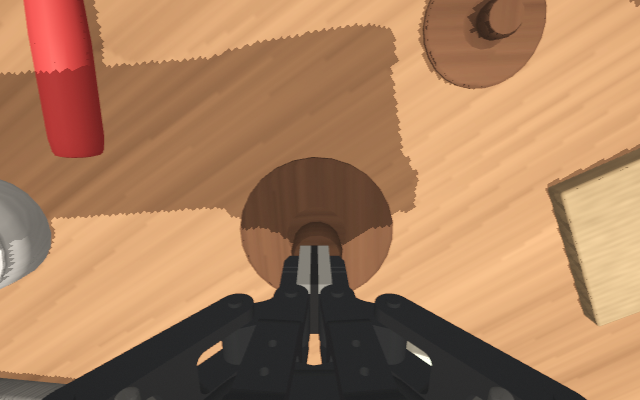

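Run:
```python
from h import *
W=np.load("pics/w4.npz");p=W["p"];C=cam("wrist",W);d=W["d"]
q=W["tool_rot"];R=Rn.from_quat(q[[1,2,3,0]]).as_matrix()
cv2.imwrite("pics/w4c.png",cv2.resize(p[140:310,220:420],None,fx=4,fy=4,interpolation=cv2.INTER_CUBIC)[:,:,::-1])
vv,uu=np.mgrid[0:400,0:640]
D=np.stack([(uu-C[0]["cx"])/C[0]["fx"],(vv-C[0]["cy"])/C[0]["fy"],np.ones_like(uu)],-1)@C[1].T
P=C[2]+D*d[...,None]
for n,u,v in(("finger tipL",308,252),("tipR",325,252),("tipL low",305,275),("knob top",316,232),("knobtop",316,240),("flange",316,180),("flange",260,240),("fl",380,240)):
  X=P[v,u];print(n,X.round(4),"tool",(R.T@(X-W["eef_pos"])).round(4))
m=(np.abs(P[...,2]-.0135)<.004).astype(np.uint8);m[:150]=0;m[:,:230]=0;m[:,400:]=0
cs,_=cv2.findContours(m,cv2.RETR_EXTERNAL,cv2.CHAIN_APPROX_NONE);c=max(cs,key=cv2.contourArea)
c=np.array([x[0] for x in c if x[0][1]<250]);
pts=np.array([plane(C,*x,.0135)[:2] for x in c]);A=np.c_[2*pts,np.ones(len(pts))];s=np.linalg.lstsq(A,(pts**2).sum(1),rcond=None)[0];print(s[:2],np.sqrt(s[2]+s[:2]@s[:2]))
```

```text
finger tipL [0.4739 0.3498 0.0618] tool [ 0.0105 -0.0028 -0.0451]
tipR [0.4776 0.3565 0.063 ] tool [ 0.0111  0.0048 -0.0463]
tipL low [0.4207 0.3887 0.1942] tool [ 0.0763 -0.0002 -0.1776]
knob top [0.4757 0.3531 0.0395] tool [ 0.0108  0.0009 -0.0228]
knobtop [0.4788 0.3511 0.0412] tool [ 0.0071  0.0009 -0.0245]
flange [0.4582 0.365  0.013 ] tool [0.032  0.001  0.0037]
flange [0.4703 0.316  0.0136] tool [-0.0054 -0.033   0.0031]
fl [0.5111 0.3766 0.0133] tool [-0.0055  0.0401  0.0034]
[0.47580653 0.35316247] 0.03621397621225224
```

View pics/w4c.png

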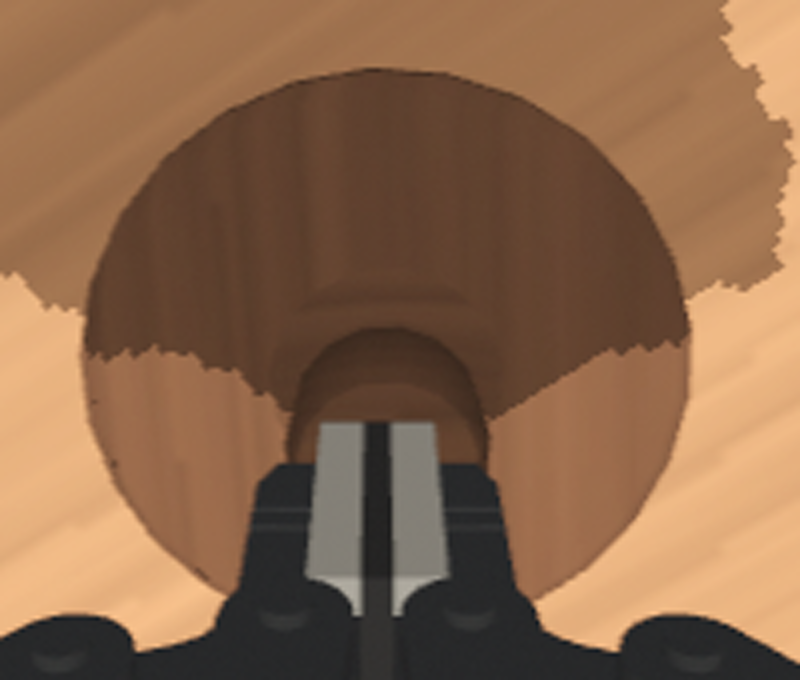

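The fingers shut fully and seem to end above the knob at about (316,245). I check the finger depth before moving.

Run:
```python
from h import *
for n,cols in(("w4",(308,325)),("w3",(205,212,425))):
    W=np.load(f"pics/{n}.npz");C=cam("wrist",W);d=W["d"]
    q=W["tool_rot"];R=Rn.from_quat(q[[1,2,3,0]]).as_matrix()
    for u in cols:
        for v in range(236,330,8):
            X=dpt(C,u,v,d[v,u]);print(n,u,v,d[v,u].round(3),(R.T@(X-W["eef_pos"])).round(4))
```

```text
w4 308 236 0.167 [ 0.009  -0.0032 -0.0238]
w4 308 244 0.168 [ 0.0047 -0.0032 -0.0242]
w4 308 252 0.146 [ 0.0105 -0.0028 -0.0451]
w4 308 260 0.139 [ 0.0106 -0.0027 -0.0529]
w4 308 268 0.131 [ 0.011  -0.0026 -0.0604]
w4 308 276 0.126 [ 0.0108 -0.0025 -0.0664]
w4 308 284 0.121 [ 0.0105 -0.0024 -0.0716]
w4 308 292 0.12 [ 0.0083 -0.0024 -0.0735]
w4 308 300 0.117 [ 0.0072 -0.0023 -0.0769]
w4 308 308 0.113 [ 0.0066 -0.0022 -0.0808]
w4 308 316 0.113 [ 0.0042 -0.0022 -0.082 ]
w4 308 324 0.114 [ 0.0009 -0.0022 -0.082 ]
w4 325 236 0.167 [ 0.0091  0.0055 -0.0239]
w4 325 244 0.167 [ 0.0051  0.0056 -0.025 ]
w4 325 252 0.145 [ 0.0111  0.0048 -0.0463]
w4 325 260 0.138 [ 0.011   0.0045 -0.0537]
w4 325 268 0.132 [ 0.0105  0.0044 -0.0597]
w4 325 276 0.125 [ 0.011   0.0041 -0.0667]
w4 325 284 0.119 [ 0.0116  0.0039 -0.0734]
w4 325 292 0.114 [ 0.0115  0.0037 -0.0783]
w4 325 300 0.109 [ 0.0119  0.0036 -0.0838]
w4 325 308 0.105 [ 0.0118  0.0034 -0.088 ]
w4 325 316 0.101 [ 0.0116  0.0033 -0.0918]
w4 325 324 0.097 [ 0.0121  0.0031 -0.0961]
w3 205 236 0.267 [-0.0314 -0.09    0.0684]
w3 205 244 0.269 [-0.0385 
[... 776 characters left out ...]
43  -0.0594]
w3 212 300 0.135 [-0.0039 -0.0428 -0.0608]
w3 212 308 0.137 [-0.0083 -0.0434 -0.0601]
w3 212 316 0.137 [-0.0111 -0.0432 -0.0618]
w3 212 324 0.295 [-0.1193 -0.093   0.0702]
w3 425 236 0.268 [-0.0317  0.0919  0.0694]
w3 425 244 0.271 [-0.0393  0.093   0.0702]
w3 425 252 0.273 [-0.0464  0.0935  0.0697]
w3 425 260 0.137 [ 0.0115  0.0468 -0.0546]
w3 425 268 0.131 [ 0.0113  0.0447 -0.0609]
w3 425 276 0.125 [ 0.0112  0.0427 -0.0671]
w3 425 284 0.123 [ 0.0091  0.0422 -0.0693]
w3 425 292 0.124 [ 0.0058  0.0424 -0.0697]
w3 425 300 0.124 [ 0.0029  0.0424 -0.0706]
w3 425 308 0.125 [-0.0004  0.0426 -0.071 ]
w3 425 316 0.124 [-0.0032  0.0426 -0.0721]
w3 425 324 0.123 [-0.0049  0.042  -0.0745]
```

The wrist depth shows the real finger tips about 40 mm behind the reported TCP: tool z ≈ -0.040 shut and -0.053 open. The knob top measures a correct 41 mm, and the knob hasn't moved. From here I use tip height = eef z + 0.040. I open, go 38 mm lower and look again.

Request:
move_arm(increments="1 0 0 0 0 0 0; 1 0 0 0 0 0 0; 1 0 0 0 0 0 0; 1 0 0 0 0 0 0; 1 0 0 -10 0 0 0; 1 0 0 -15 0 0 0; 1 0 0 -13 0 0 0; 1 0 0 0 0 0 0", newtons=40)

```text
t: 6.35
eef_pos: [0.483, 0.3455, -0.0233]
tool_rot: [-0.001, 0.291, 0.957, -0.001]
contact_force: [-0.2, 0.1, -0.2]
gripper_width: 1.003
```

```bash
python3 snap.py w5
```

```text
{'t': 6.35, 'q': [-0.2473, 0.7234, -0.6472, 1.8623, 0.6116, 0.7677, -0.2521], 'eef_pos': [0.483, 0.3455, -0.0233], 'tool_rot': [-0.0009, 0.2915, 0.9566, -0.0012], 'contact_force': [-0.1827, 0.1097, -0.1833], 'gripper_width': 1.0031}
```

View pics/w5.png

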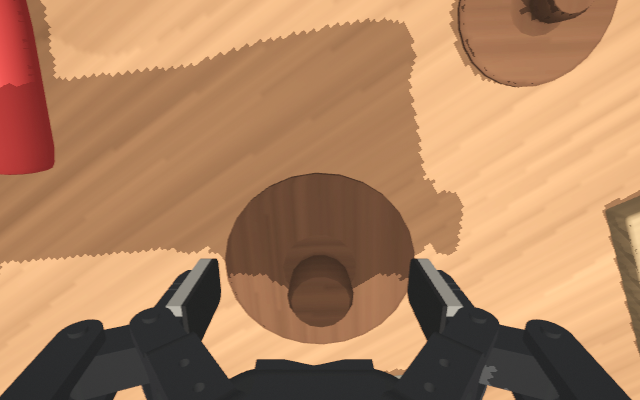

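Run:
```python
from h import *
W=np.load("pics/w5.npz");C=cam("wrist",W);q=W["tool_rot"];R=Rn.from_quat(q[[1,2,3,0]]).as_matrix()
for u,v in((320,298),(320,272),(320,326),(288,298),(352,298)):
    print((R.T@(plane(C,u,v,.041)-W["eef_pos"])).round(4), W["d"][v,u])
```

```text
[-0.0005  0.0023 -0.0643] 0.12987122
[ 0.0114  0.0022 -0.0643] 0.13166289
[-0.014   0.0024 -0.0644] 0.13464092
[-0.0005 -0.0107 -0.0643] 0.13566706
[-0.0005  0.0153 -0.0644] 0.1345647
```

Request:
move_arm(increments="0.6 0 0 0 0 0 0; 0.4 0 0 0 0 0 0; 0 0 0 0 0 0 0; 0 0 0 0 0 0 0; 0 0 0 0 0 0 0; 0 0 0 0 0 0 0; 0 0 0 0 0 0 0; 0 0 0 0 0 0 0", newtons=40)

```text
t: 7.4
eef_pos: [0.4845, 0.3467, -0.021]
tool_rot: [0.0, 0.292, 0.957, 0.0]
contact_force: [0.5, 0.0, 5.4]
gripper_width: 0.302
```

```bash
python3 snap.py w6
```

```text
{'t': 7.4, 'q': [-0.2465, 0.7205, -0.6487, 1.8607, 0.6113, 0.7682, -0.2519], 'eef_pos': [0.4845, 0.3467, -0.021], 'tool_rot': [0.0004, 0.2916, 0.9565, 0.0004], 'contact_force': [0.5, 0.0131, 5.3573], 'gripper_width': 0.3023}
```

View pics/w6.png

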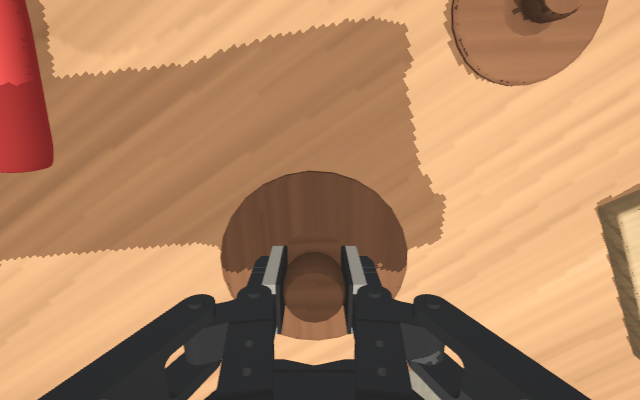

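Grip opening 0.302 × 85 ≈ 26 mm, which matches the knob's 27 mm. I lift and check.

Request:
move_arm(increments="0 0 0 10 0 0 0; 0 0 0 40 0 0 0; 0 0 0 50 0 0 0; 0 0 0 50 0 0 0; 0 0 0 50 0 0 0; 0 20 -36 0 0 0 -0.1; 0 20 -36 0 0 0 -0.1; 0 0 0 0 0 0 0", newtons=40)

```text
t: 8.45
eef_pos: [0.5259, 0.2696, 0.178]
tool_rot: [0.001, 0.389, 0.921, -0.001]
contact_force: [-0.0, 0.3, -1.1]
gripper_width: 0.302
```

```bash
python3 snap.py w7
```

```text
{'t': 8.45, 'q': [-0.0147, 0.4576, -0.7477, 1.7406, 0.3496, 1.0829, -0.1068], 'eef_pos': [0.5259, 0.2696, 0.178], 'tool_rot': [0.0006, 0.389, 0.9212, -0.0014], 'contact_force': [-0.0121, 0.3493, -1.1287], 'gripper_width': 0.3019}
```

View pics/w7.png

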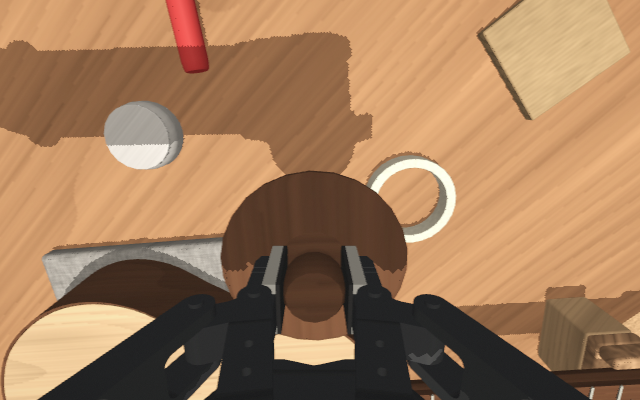

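```bash
cat > cov.py <<'E'
import sys
from h import *
W=np.load(f"pics/{sys.argv[1]}.npz");p=W["p"];d=W["d"];q=W["tool_rot"];R=Rn.from_quat(q[[1,2,3,0]]).as_matrix()
C=cam("wrist",W);c=C[0];H=np.array(c["hand_eye"])
vv,uu=np.mgrid[0:400,0:640]
Dc=np.stack([(uu-c["cx"])/c["fx"],(vv-c["cy"])/c["fy"],np.ones_like(uu)],-1)
P=(Dc*d[...,None])@H[:3,:3].T+H[:3,3]
m=(np.abs(P[...,2]+.035)<.006).astype(np.uint8);m[:160]=0;m[:,:215]=0;m[:,415:]=0;m[345:]=0
cs,_=cv2.findContours(m,cv2.RETR_EXTERNAL,cv2.CHAIN_APPROX_NONE);k=max(cs,key=cv2.contourArea)
k=np.array([x[0] for x in k if x[0][1]<240 or x[0][1]>332 and 285<x[0][0]<345])
pl=P[(m>0)&(vv<235)];pl=np.vstack([pl,P[(m>0)&(vv>326)]])
A=np.c_[pl[:,:2],np.ones(len(pl))];pf=np.linalg.lstsq(A,pl[:,2],rcond=None)[0];print("plane",pf,"z med",np.median(pl[:,2]))
z=pf[2]
r=Dc[k[:,1],k[:,0]]@H[:3,:3].T;X=H[:3,3]+r*((z-H[2,3])/r[:,2])[:,None]
A=np.c_[2*X[:,:2],np.ones(len(X))];s=np.linalg.lstsq(A,(X[:,:2]**2).sum(1),rcond=None)[0];print("centre tool",s[:2],"r",np.sqrt(s[2]+s[:2]@s[:2]),"world",R@np.array([s[0],s[1],z])+W["eef_pos"])
E
python3 cov.py w7; python3 cov.py w6
```

```text
plane [ 0.00370498  0.00096706 -0.03357923] z med -0.03359874049327391
centre tool [-0.00047832 -0.00042636] r 0.04561462954134668 world [0.52594315 0.26902268 0.21155436]
plane [ 0.00393178  0.00170576 -0.03365827] z med -0.03368008669992867
centre tool [-0.0004507  -0.00047364] r 0.04560255423938939 world [0.48453821 0.34601356 0.01261702]
```

Request:
move_arm(increments="0 24 -43 0 0 0 -0.1; 0 24 -43 0 0 0 -0.1; 0 24 -43 0 0 0 -0.09; 0 24 -43 0 0 0 0; 0 25 -42 0 0 0 0; 0 0 0 -30 0 0 0; 0 0 0 0 0 0 0; 0 0 0 0 0 0 0", newtons=40)

```text
t: 9.5
eef_pos: [0.6447, 0.0627, 0.1492]
tool_rot: [-0.0, 0.514, 0.858, 0.001]
contact_force: [0.1, 0.2, -0.4]
gripper_width: 0.298
```

```bash
python3 snap.py w8
python3 - <<'E'
from h import *
for n in("top","scene"):
    p,d=vision.read_camera(n);np.savez(f"pics/{n}8.npz",p=p,d=d)
    b=(270,60,160,130) if n=="top" else (190,130,160,130)
    x,y,w,h=b;cv2.imwrite(f"pics/{n}8.png",cv2.resize(p[y:y+h,x:x+w],None,fx=4.5,fy=4.5,interpolation=cv2.INTER_CUBIC)[:,:,::-1])
E
```

```text
{'t': 9.5, 'q': [0.2398, 0.5476, -0.6098, 1.6368, 0.3461, 1.0669, 0.0219], 'eef_pos': [0.6447, 0.0627, 0.1492], 'tool_rot': [-0.0003, 0.5136, 0.8581, 0.0006], 'contact_force': [0.0604, 0.1536, -0.3702], 'gripper_width': 0.2976}
```

View pics/w8.png

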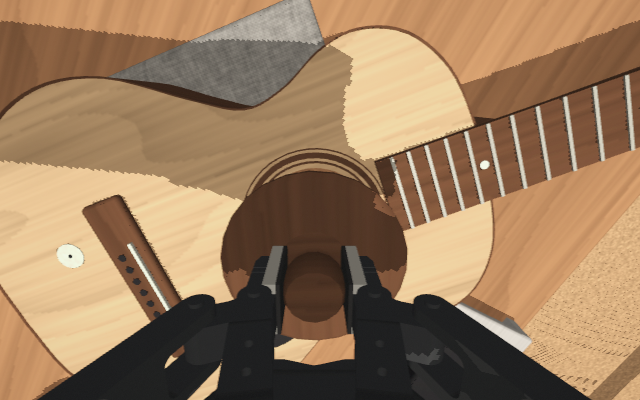

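View pics/scene8.png

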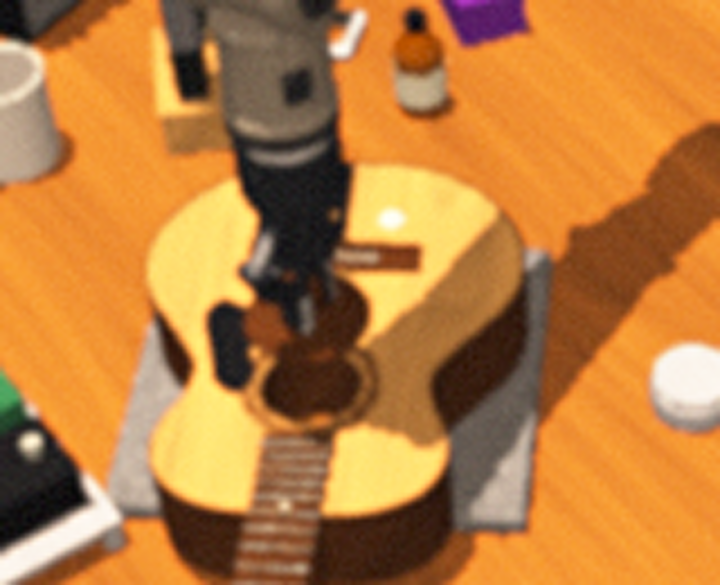

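View pics/top8.png

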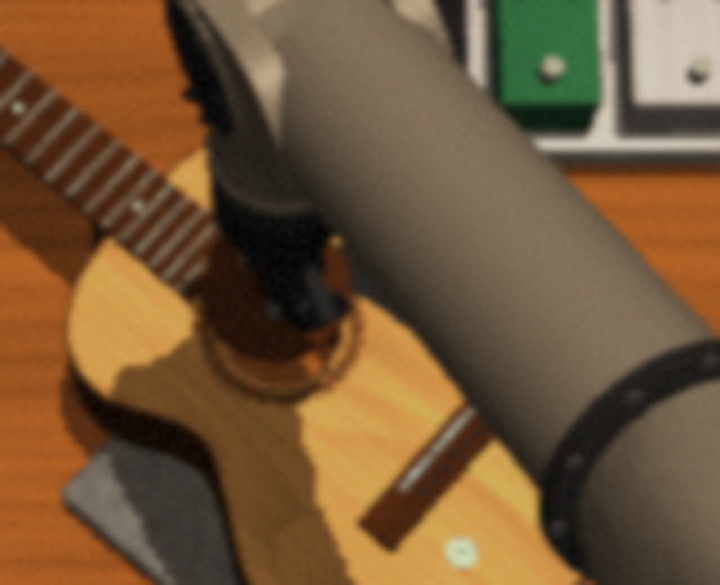

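```bash
python3 - <<'E'
from h import *
W=np.load("pics/w8.npz");p=W["p"]
cv2.imwrite("pics/w8c.png",cv2.resize(p[140:220,235:395],None,fx=5,fy=5,interpolation=cv2.INTER_CUBIC)[:,:,::-1])
E
python3 cov.py w8
```

```text
plane [ 0.00372995  0.00171534 -0.03358545] z med -0.03360926356750375
centre tool [-0.00050922 -0.00040791] r 0.04558941339397371 world [0.6445601  0.06198791 0.18281877]
```

View pics/w8c.png

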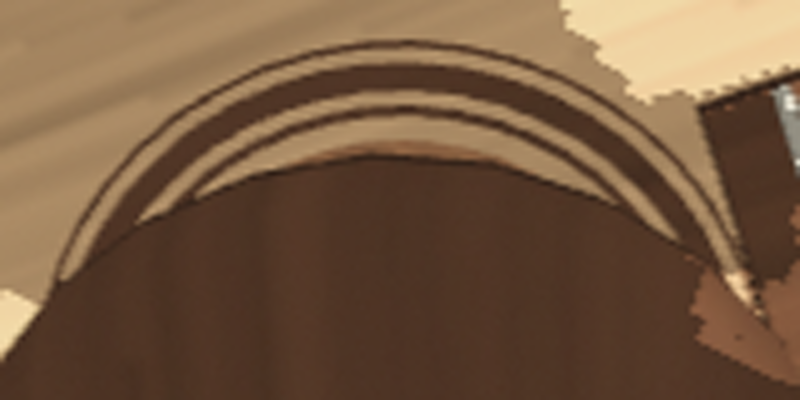

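Run:
```python
from h import *
W=np.load("pics/w8.npz");C=cam("wrist",W)
def f(c,off,pts,zz):
    X=np.array([plane(C,off[0]+(x+.5)/5-.5,off[1]+(y+.5)/5-.5,zz)[:2] for x,y in pts])
    A=np.c_[2*X,np.ones(len(X))];s=np.linalg.lstsq(A,(X**2).sum(1),rcond=None)[0];print(s[:2].round(4),np.sqrt(s[2]+s[:2]@s[:2]).round(4))
P8=[(60,275),(100,190),(155,125),(225,80),(300,52),(400,42),(500,55),(580,92),(650,145),(710,215),(740,262)]
for z in(.104,.105):f(C,(235,140),P8,z)
W=np.load("pics/w1.npz");C=cam("wrist",W)
P1=[(70,280),(275,66),(130,127),(190,85),(400,115),(480,270),(455,350),(85,355),(130,430),(200,467)]
f(C,(345,95),P1,.105)
```

```text
[0.6486 0.0555] 0.0526
[0.6484 0.0558] 0.0524
[0.6484 0.0545] 0.0538
```

Request:
move_arm(increments="0 3.5 -6 -15 0 0 0; 0 0 0 -20 0 0 0; 0 0 0 -15 0 0 0; 0 0 0 -4 0 0 0; 0 0 0 0 0 0 0; 0 0 0 0 0 0 0; 0 0 0 0 0 0 0; 0 0 0 0 0 0 0")

```text
t: 10.65
eef_pos: [0.6487, 0.0543, 0.0948]
tool_rot: [0.0, 0.515, 0.857, 0.0]
contact_force: [0.1, 0.1, -0.4]
gripper_width: 0.301
```

```bash
python3 snap.py w9; python3 cov.py w9
python3 - <<'E'
from h import *
W=np.load("pics/w9.npz");p=W["p"]
cv2.imwrite("pics/w9c.png",cv2.resize(p[140:300,190:420],None,fx=3.4,fy=3.4,interpolation=cv2.INTER_CUBIC)[:,:,::-1])
E
```

```text
{'t': 10.65, 'q': [0.2313, 0.6084, -0.5823, 1.6725, 0.3888, 0.978, 0.0], 'eef_pos': [0.6487, 0.0543, 0.0948], 'tool_rot': [0.0003, 0.5149, 0.8572, 0.0002], 'contact_force': [0.1327, 0.0775, -0.3825], 'gripper_width': 0.301}
plane [ 0.00382824  0.00152476 -0.03357896] z med -0.03359495941516835
centre tool [-0.000561   -0.00042063] r 0.045632557030156604 world [0.64860226 0.05364058 0.12838573]
```

View pics/w9c.png

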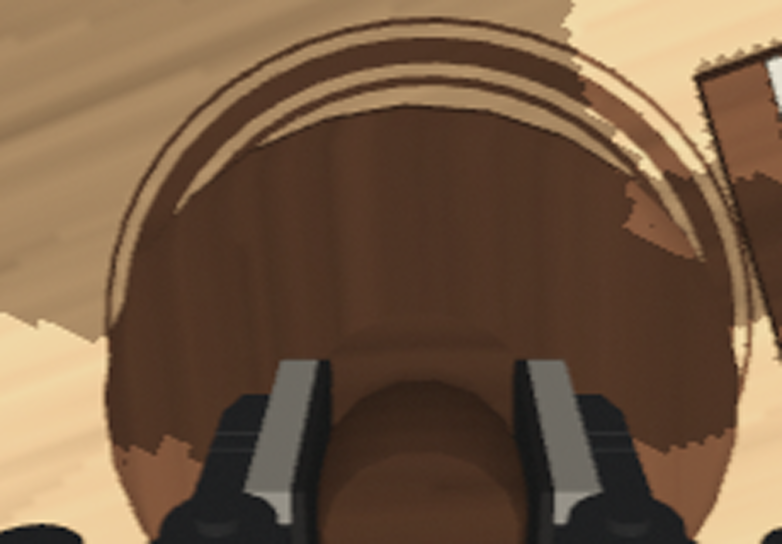

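Run:
```python
from h import *
W=np.load("pics/w9.npz");C=cam("wrist",W);d=W["d"]
for u,v in((220,150),(300,142),(400,150),(195,250)):print(dpt(C,u,v,d[v,u]).round(4))
P=[(108,290),(120,240),(150,180),(200,118),(270,62),(340,30),(420,18),(500,27),(570,50),(640,95),(690,145),(720,195),(742,260),(750,330)]
for z in(.103,.105):
    X=np.array([plane(C,190+(x+.5)/3.4-.5,140+(y+.5)/3.4-.5,z)[:2] for x,y in P])
    A=np.c_[2*X,np.ones(len(X))];s=np.linalg.lstsq(A,(X**2).sum(1),rcond=None)[0];print(z,s[:2].round(4),np.sqrt(s[2]+s[:2]@s[:2]).round(4),(np.linalg.norm(X-s[:2],axis=1)*1000).round(1))
for i in range(1):
    o=bot.get_obs();print(o["t"],o["eef_pos"])
```

```text
[0.5815 0.0763 0.1037]
[0.6163 0.0996 0.1042]
[0.6642 0.1204 0.1036]
[0.5913 0.0164 0.1035]
0.103 [0.6498 0.0545] 0.0534 [54.  53.5 52.9 52.6 53.2 53.8 53.9 53.6 53.5 53.2 53.3 53.2 53.2 53.6]
0.105 [0.6494 0.0553] 0.0528 [53.3 52.9 52.3 52.  52.6 53.2 53.2 52.9 52.9 52.6 52.7 52.6 52.5 53. ]
10.7 [0.64870288 0.05429617 0.09476333]
```

Request:
move_arm(increments="0 1 1 0 0 0 0; 0 0 0 -5 0 0 0; 0 0 0 -5 0 0 0; 0 0 0 -3 0 0 0; 0 0 0 -2 0 0 0; 0 0 0 -1 0 0 0; 0 0 0 0 0 0 0; 0 0 0 0 0 0 0")

```text
t: 11.7
eef_pos: [0.6496, 0.0554, 0.0786]
tool_rot: [0.0, 0.515, 0.857, 0.0]
contact_force: [-0.5, 0.1, -0.9]
gripper_width: 0.303
```

```bash
python3 snap.py w10; python3 cov.py w10
python3 - <<'E'
from h import *
W=np.load("pics/w10.npz");p=W["p"];C=cam("wrist",W);d=W["d"]
for u,v in((200,180),(300,145),(420,190),(195,250)):print(dpt(C,u,v,d[v,u]).round(4))
cv2.imwrite("pics/w10c.png",cv2.resize(p[140:300,190:420],None,fx=3.4,fy=3.4,interpolation=cv2.INTER_CUBIC)[:,:,::-1])
E
```

```text
{'t': 11.7, 'q': [0.2234, 0.6281, -0.5739, 1.6806, 0.4021, 0.9528, -0.011], 'eef_pos': [0.6496, 0.0554, 0.0786], 'tool_rot': [0.0001, 0.5149, 0.8572, 0.0001], 'contact_force': [-0.5005, 0.1453, -0.9337], 'gripper_width': 0.3029}
plane [ 0.00681916  0.01008858 -0.03356109] z med -0.033557525731733304
centre tool [-0.00059824 -0.0004311 ] r 0.04565741761328989 world [0.64951078 0.05463404 0.11213636]
[0.5824 0.0634 0.1031]
[0.6175 0.1014 0.1034]
[0.6772 0.11   0.1086]
[0.5943 0.0274 0.1033]
```

View pics/w10c.png

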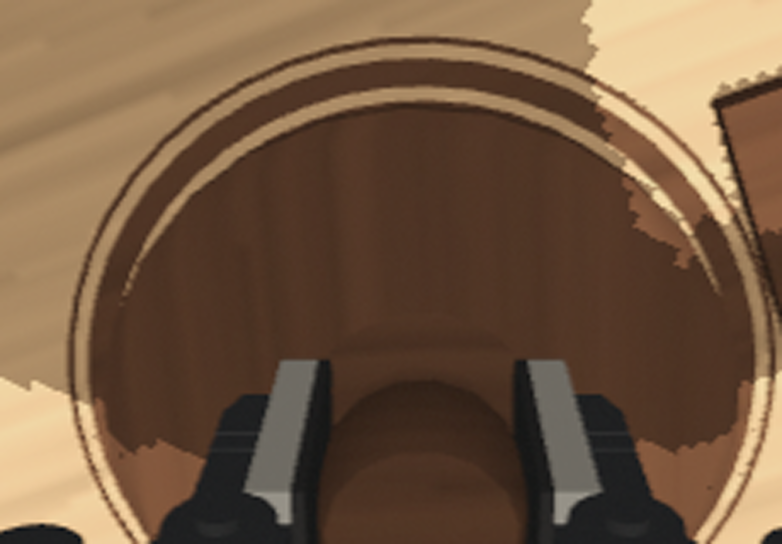

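Request:
move_arm(increments="0 0 0 -1.5 0 0 0; 0 0 0 -1 0 0 0; 0 0 0 -0.5 0 0 0; 0 0 0 -0.5 0 0 0; 0 0 0 0 0 0 0; 0 0 0 0 0 0 0; 0 0 0 0 0 0 0; 0 0 0 0 0 0 0")

```text
t: 12.75
eef_pos: [0.6495, 0.0553, 0.075]
tool_rot: [0.0, 0.515, 0.857, 0.0]
contact_force: [-1.0, -1.3, 1.5]
gripper_width: 0.301
```

```bash
python3 snap.py w11; python3 cov.py w11
python3 - <<'E'
from h import *
W=np.load("pics/w11.npz");p=W["p"];C=cam("wrist",W);d=W["d"]
for u,v in((190,180),(300,142),(430,150),(190,250)):print(dpt(C,u,v,d[v,u]).round(4))
cv2.imwrite("pics/w11c.png",cv2.resize(p[140:300,190:420],None,fx=3.4,fy=3.4,interpolation=cv2.INTER_CUBIC)[:,:,::-1])
E
```

```text
{'t': 12.75, 'q': [0.2221, 0.6321, -0.5719, 1.6829, 0.405, 0.9472, -0.0133], 'eef_pos': [0.6495, 0.0553, 0.075], 'tool_rot': [0.0, 0.5149, 0.8572, 0.0], 'contact_force': [-1.0483, -1.3159, 1.4564], 'gripper_width': 0.3013}
plane [ 0.00553708  0.00174934 -0.03352412] z med -0.03357529274220032
centre tool [-0.00060751 -0.00043739] r 0.04567582896905668 world [0.64939259 0.05456469 0.10850722]
[0.5787 0.0623 0.1026]
[0.6167 0.1029 0.1022]
[0.6716 0.128  0.1025]
[0.5923 0.0282 0.103 ]
```

View pics/w11c.png

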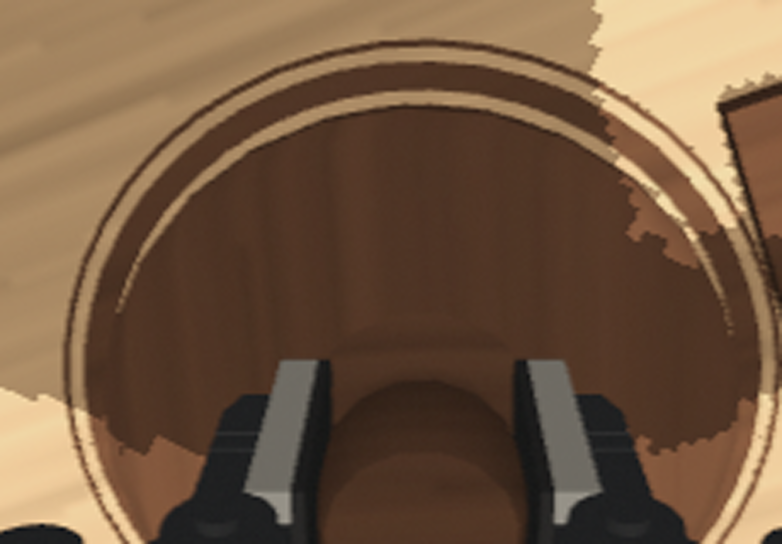

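Request:
move_arm(increments="0.5 0 0 0 0 0 0; 1 0 0 0 0 0 0; 1 0 0 0 0 0 0; 1 0 0 0 0 0 0; 1 0 0 0 0 0 0; 1 0 0 0 0 0 0; 1 0 0 30 0 0 0; 1 0 0 30 0 0 0")

```text
t: 13.8
eef_pos: [0.6492, 0.0553, 0.1353]
tool_rot: [-0.0, 0.515, 0.857, -0.0]
contact_force: [0.5, 0.9, 0.3]
gripper_width: 1.0
```

Request:
move_arm(increments="1 0 0 50 0 0 0; 1 0 0 50 0 0 0; 1 0 0 50 0 0 0; 1 0 -30 50 0 0 0; 1 0 -50 0 0 0 0; 1 0 -50 0 0 0 0; 1 0 -20 0 0 0 0; 1 0 0 0 0 0 0")

```text
t: 14.8
eef_pos: [0.6494, -0.096, 0.3346]
tool_rot: [-0.0, 0.516, 0.857, -0.0]
contact_force: [0.5, 0.5, 0.4]
gripper_width: 1.002
```

```bash
python3 snap.py w12
```

```text
{'t': 14.8, 'q': [0.4675, 0.4221, -0.6038, 1.3833, 0.2378, 1.4092, 0.353], 'eef_pos': [0.6494, -0.096, 0.3346], 'tool_rot': [-0.0002, 0.5161, 0.8565, -0.0001], 'contact_force': [0.4883, 0.544, 0.4101], 'gripper_width': 1.0016}
```

View pics/w12.png

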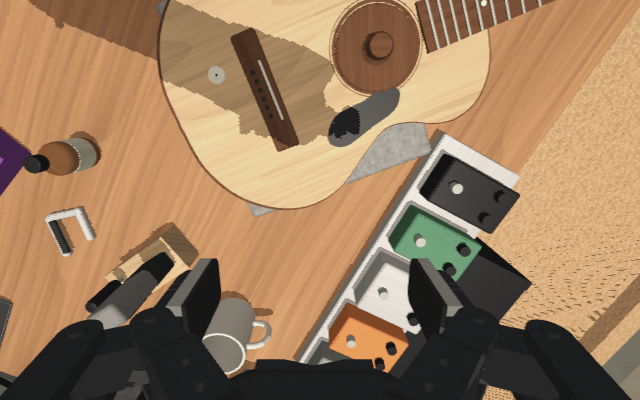

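The cover sits concentric in the rosette at (376,46). The dot is at (216,75), and the meter on the tan block is at about (140,285). I check the cover and dot numerically and move over the meter.

Run:
```python
from h import *
W=np.load("pics/w12.npz");p=W["p"];C=cam("wrist",W);d=W["d"]
vv,uu=np.mgrid[0:400,0:640]
D=np.stack([(uu-C[0]["cx"])/C[0]["fx"],(vv-C[0]["cy"])/C[0]["fy"],np.ones_like(uu)],-1)@C[1].T
P=C[2]+D*d[...,None]
rr=np.hypot(P[...,0]-.649,P[...,1]-.055)
def pf(m):
    q=P[m];q=q[np.abs(q[:,2]-np.median(q[:,2]))<.004];A=np.c_[q[:,:2]-[.649,.055],np.ones(len(q))];return np.linalg.lstsq(A,q[:,2],rcond=None)[0].round(4),len(q)
print("flange",pf((rr>.022)&(rr<.042)&(vv<200)));print("board",pf((rr>.06)&(rr<.1)&(P[...,2]>.09)&(P[...,2]<.108)&(vv<200)))
m=((P[...,2]>.107)&(P[...,2]<.125)&(rr<.055)).astype(np.uint8)
cs,_=cv2.findContours(m,cv2.RETR_EXTERNAL,cv2.CHAIN_APPROX_NONE);c=max(cs,key=cv2.contourArea);e=cv2.fitEllipse(c);print("cover",e[0],e[1],plane(C,*e[0],.111))
s=p[60:92,200:232].astype(int);m=(s.max(2)-s.min(2)<25)&(s.min(2)>90)
v,u=np.nonzero(m);print("dot",len(u),u.mean()+200,v.mean()+60,plane(C,u.mean()+200,v.mean()+60,.105))
for u,v in((130,290),(110,305),(165,262),(180,240),(150,240),(120,270)):print(u,v,P[v,u].round(3))
```

```text
flange (array([-0.0007,  0.0003,  0.1094]), 3409)
board (array([ 0.0002, -0.001 ,  0.1034]), 9055)
cover (375.51153564453125, 47.09712600708008) (79.98153686523438, 88.77132415771484) [0.64863311 0.05367494 0.111     ]
dot 3 216.0 75.33333333333333 [ 0.4989809  -0.05894883  0.105     ]
130 290 [ 0.516 -0.339  0.158]
110 305 [ 0.511 -0.34   0.191]
165 262 [ 0.524 -0.344  0.069]
180 240 [ 0.52  -0.333  0.014]
150 240 [ 0.472 -0.367 -0.001]
120 270 [ 0.46  -0.406  0.049]
```

Request:
move_arm(increments="1 -25 -43 -5 0 0 -0.16; 1 -25 -43 -5 0 0 -0.16; 1 -25 -43 -5 0 0 -0.16; 1 -25 -43 -10 0 0 -0.16; 1 -25 -43 -10 0 0 -0.16; 1 -24 -44 -10 0 0 -0.17; 1 0 0 0 0 0 0; 1 0 0 0 0 0 0")

```text
t: 15.85
eef_pos: [0.5022, -0.3508, 0.2901]
tool_rot: [-0.0, 0.854, 0.52, 0.001]
contact_force: [0.5, -0.0, -0.1]
gripper_width: 0.997
```

```bash
python3 snap.py w13
```

```text
{'t': 15.85, 'q': [0.7768, 0.3263, -0.3489, 1.5736, 0.1135, 1.2617, -0.0661], 'eef_pos': [0.5022, -0.3508, 0.2901], 'tool_rot': [-0.0004, 0.854, 0.5203, 0.0008], 'contact_force': [0.5333, -0.0385, -0.0563], 'gripper_width': 0.9971}
```

View pics/w13.png

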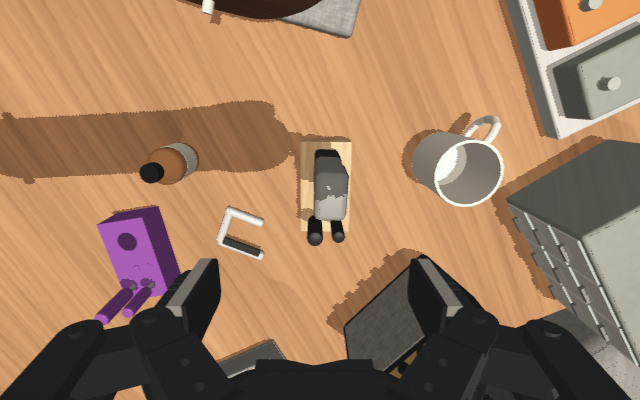

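Run:
```python
from h import *
W=np.load("pics/w13.npz");p=W["p"];C=cam("wrist",W);d=W["d"]
q=W["tool_rot"];R=Rn.from_quat(q[[1,2,3,0]]).as_matrix()
vv,uu=np.mgrid[0:400,0:640]
D=np.stack([(uu-C[0]["cx"])/C[0]["fx"],(vv-C[0]["cy"])/C[0]["fy"],np.ones_like(uu)],-1)@C[1].T
P=C[2]+D*d[...,None]
cv2.imwrite("pics/w13c.png",cv2.resize(p[130:255,280:375],None,fx=5.5,fy=5.5,interpolation=cv2.INTER_CUBIC)[:,:,::-1])
box=(vv>135)&(vv<250)&(uu>290)&(uu<365)
def rep(n,lo,hi):
    m=(box&(P[...,2]>lo)&(P[...,2]<hi)).astype(np.uint8);cs,_=cv2.findContours(m,cv2.RETR_EXTERNAL,cv2.CHAIN_APPROX_NONE);c=max(cs,key=cv2.contourArea)
    mm=np.zeros_like(m);cv2.drawContours(mm,[c],-1,1,-1);X=P[(mm>0)&(m>0)];z=np.median(X[:,2])
    xy=np.array([plane(C,*k[0],z)[:2] for k in c]).astype(np.float32)*1000;r=cv2.minAreaRect(xy);print(n,"z",z.round(4),np.round(r[0],1),np.round(r[1],1),round(r[2],1),len(X),"tool",(R.T@(np.array([r[0][0]/1000,r[0][1]/1000,z])-W["eef_pos"])).round(4))
rep("top",.188,.205);rep("block",.043,.056)
print("tool x yaw",np.degrees(np.arctan2(R[1,0],R[0,0])))
```

```text
top z 0.1932 [ 512.5 -362.4] [45.1 29.4] 60.8 1547 tool [-0.0057  0.0144  0.0968]
block z 0.0488 [ 498.4 -389.7] [123.1  66.1] 62.8 1775 tool [-0.0367  0.0144  0.2412]
tool x yaw 62.702360645615606
```

View pics/w13c.png

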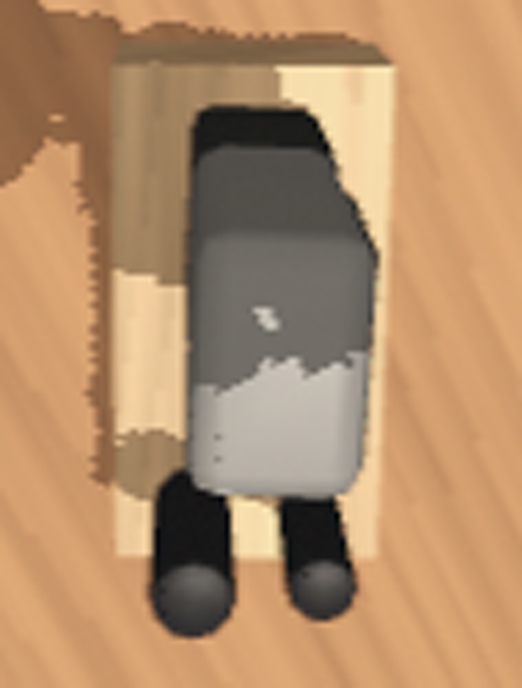

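Request:
move_arm(increments="1 10.5 -11.5 0 0 0 0; 1 0 0 -20 0 0 0; 1 0 0 -40 0 0 0; 1 0 0 -30 0 0 0; 1 0 0 0 0 0 0; 1 0 0 0 0 0 0; 1 0 0 0 0 0 0; 1 0 0 0 0 0 0")

```text
t: 16.9
eef_pos: [0.5117, -0.3655, 0.2011]
tool_rot: [0.001, 0.855, 0.518, 0.0]
contact_force: [-0.6, -0.2, -0.4]
gripper_width: 1.002
```

```bash
python3 snap.py w14;  cat > met.py <<'E'
import sys
from h import *
W=np.load(f"pics/{sys.argv[1]}.npz");p=W["p"];C=cam("wrist",W);d=W["d"]
q=W["tool_rot"];R=Rn.from_quat(q[[1,2,3,0]]).as_matrix()
vv,uu=np.mgrid[0:400,0:640]
D=np.stack([(uu-C[0]["cx"])/C[0]["fx"],(vv-C[0]["cy"])/C[0]["fy"],np.ones_like(uu)],-1)@C[1].T
P=C[2]+D*d[...,None]
m=((np.abs(P[...,2]-.1935)<.006)&(np.hypot(P[...,0]-.512,P[...,1]+.363)<.035)).astype(np.uint8)
cs,_=cv2.findContours(m,cv2.RETR_EXTERNAL,cv2.CHAIN_APPROX_NONE);c=max(cs,key=cv2.contourArea)
z=np.median(P[m>0][:,2]);xy=np.array([plane(C,*k[0],z)[:2] for k in c]).astype(np.float32)*1000;r=cv2.minAreaRect(xy)
print("z",z,r,"tool",(R.T@(np.array([r[0][0]/1000,r[0][1]/1000,z])-W["eef_pos"])).round(4))
E
python3 met.py w14
```

```text
{'t': 16.9, 'q': [0.772, 0.4173, -0.3361, 1.6486, 0.1508, 1.0992, -0.0868], 'eef_pos': [0.5117, -0.3655, 0.2011], 'tool_rot': [0.0009, 0.8552, 0.5183, 0.0005], 'contact_force': [-0.6277, -0.2221, -0.3735], 'gripper_width': 1.0021}
z 0.19327590122575222 ((513.2326049804688, -362.2125549316406), (45.30390167236328, 28.880840301513672), 61.23442840576172) tool [ 0.0036 -0.0002  0.0079]
```

View pics/w14.png

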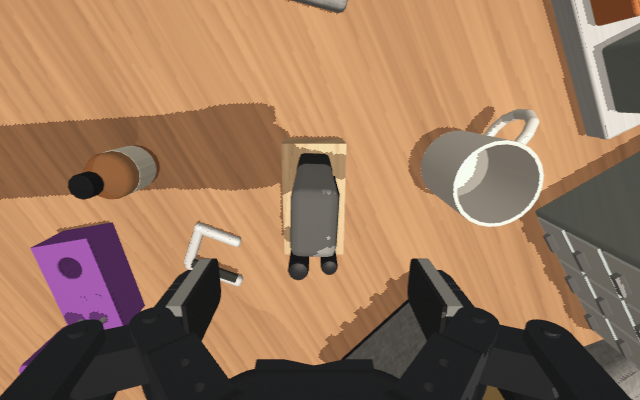

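Request:
move_arm(increments="1 1.5 2.5 -30 0 0 0; 1 0 0 -30 0 0 0; 1 0 0 -25 0 0 0; 1 0 0 -13 0 0 0; 1 0 0 0 0 0 0; 1 0 0 0 0 0 0; 1 0 0 0 0 0 0; 1 0 0 0 0 0 0")

```text
t: 17.95
eef_pos: [0.5129, -0.3629, 0.1026]
tool_rot: [0.001, 0.855, 0.518, 0.0]
contact_force: [0.3, -0.5, 1.0]
gripper_width: 0.999
```

```bash
python3 snap.py w15; python3 met.py w15
```

```text
{'t': 17.95, 'q': [0.7529, 0.5171, -0.3196, 1.7387, 0.1973, 0.9161, -0.1293], 'eef_pos': [0.5129, -0.3629, 0.1026], 'tool_rot': [0.0006, 0.8552, 0.5183, 0.0002], 'contact_force': [0.2599, -0.4666, 1.0077], 'gripper_width': 0.9991}
z 0.19320200540866286 ((516.8082885742188, -355.5541687011719), (33.924598693847656, 28.237964630126953), 60.46412658691406) tool [ 0.0084  0.0002 -0.0906]
```

View pics/w15.png

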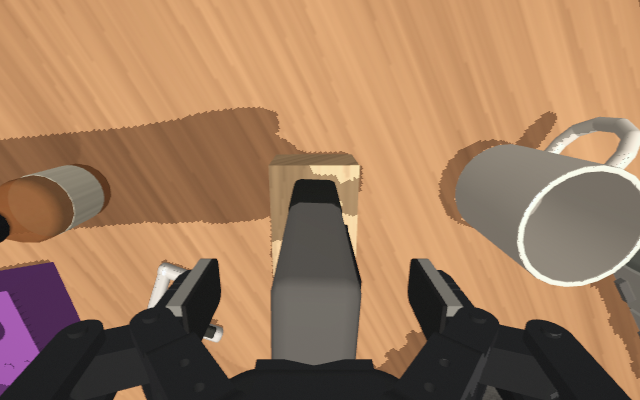

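Request:
move_arm(increments="0.6 0 0 0 0 0 -0.02; 0.45 0 0 0 0 0 0; 0.2 0 0 0 0 0 0; 0 0 0 0 0 0 0; 0 0 0 0 0 0 0; 0 0 0 0 0 0 0; 0 0 0 0 0 0 0; 0 0 0 0 0 0 0", newtons=60)

```text
t: 19.0
eef_pos: [0.5128, -0.3627, 0.102]
tool_rot: [0.0, 0.86, 0.51, 0.0]
contact_force: [1.5, -0.4, -0.2]
gripper_width: 0.342
```

```bash
python3 snap.py w16
```

```text
{'t': 19.0, 'q': [0.7493, 0.5173, -0.3149, 1.7392, 0.1944, 0.9151, -0.1469], 'eef_pos': [0.5128, -0.3627, 0.102], 'tool_rot': [0.0002, 0.8603, 0.5098, 0.0002], 'contact_force': [1.4786, -0.3757, -0.2], 'gripper_width': 0.3418}
```

View pics/w16.png

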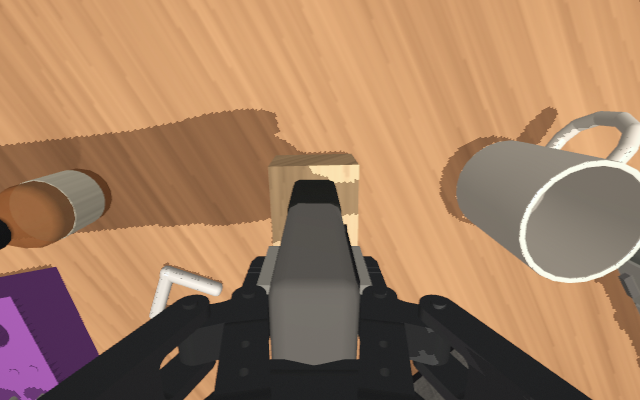

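Request:
move_arm(increments="0 0 0 10 0 0 0; 0 0 0 25 0 0 0; 0 0 0 30 0 0 0; 0 0 0 45 0 0 0; 0 0 0 48 0 0 0; 0 0 0 0 0 0 0; 0 -2 40 0 0 0 0; 0 -2 40 0 0 0 0", newtons=60)

```text
t: 20.05
eef_pos: [0.5072, -0.2815, 0.2585]
tool_rot: [-0.001, 0.861, 0.509, -0.001]
contact_force: [0.9, 0.4, -2.3]
gripper_width: 0.345
```

```bash
python3 snap.py w17
```

```text
{'t': 20.05, 'q': [0.7003, 0.2951, -0.3749, 1.6892, 0.1148, 1.1819, -0.2059], 'eef_pos': [0.5072, -0.2815, 0.2585], 'tool_rot': [-0.0012, 0.8606, 0.5093, -0.0007], 'contact_force': [0.9361, 0.3569, -2.2806], 'gripper_width': 0.3453}
```

View pics/w17.png

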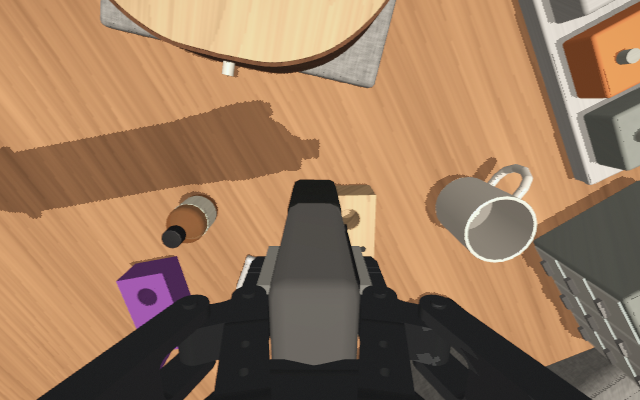

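Request:
move_arm(increments="0 -2 45 0 0 0 0; 0 -2 45 0 0 0 0; 0 -2 45 0 0 0 0; 0 -2 45 0 0 0 0; 0 0 30 -20 0 0 0; 0 0 12 -18 0 0 0; 0 0 0 0 0 0 0; 0 0 0 0 0 0 0")

```text
t: 21.1
eef_pos: [0.5004, -0.0616, 0.2221]
tool_rot: [0.0, 0.861, 0.509, -0.0]
contact_force: [-0.1, -0.8, -1.9]
gripper_width: 0.342
```

```bash
python3 snap.py w18
python3 - <<'E'
from h import *
for n in("top","scene"):
    p,d=vision.read_camera(n);np.savez(f"pics/{n}18.npz",p=p,d=d)
    x,y,w,h=(310,110,130,120) if n=="top" else (215,130,120,120)
    cv2.imwrite(f"pics/{n}18.png",cv2.resize(p[y:y+h,x:x+w],None,fx=4.8,fy=4.8,interpolation=cv2.INTER_CUBIC)[:,:,::-1])
E
```

```text
{'t': 21.1, 'q': [0.4477, 0.2084, -0.5121, 1.8965, 0.1164, 1.066, -0.6137], 'eef_pos': [0.5004, -0.0616, 0.2221], 'tool_rot': [0.0, 0.8606, 0.5093, -0.0002], 'contact_force': [-0.1305, -0.7953, -1.9151], 'gripper_width': 0.3421}
```

View pics/w18.png

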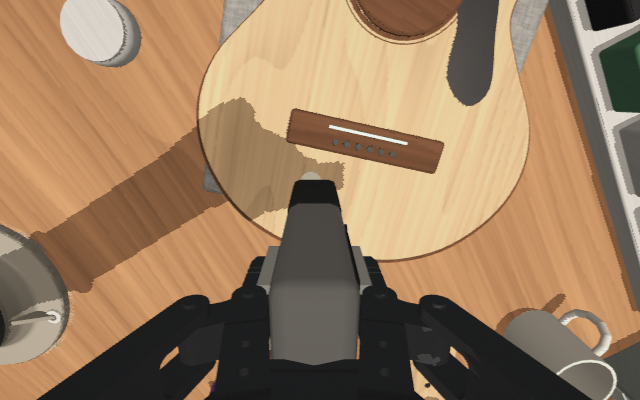

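View pics/scene18.png

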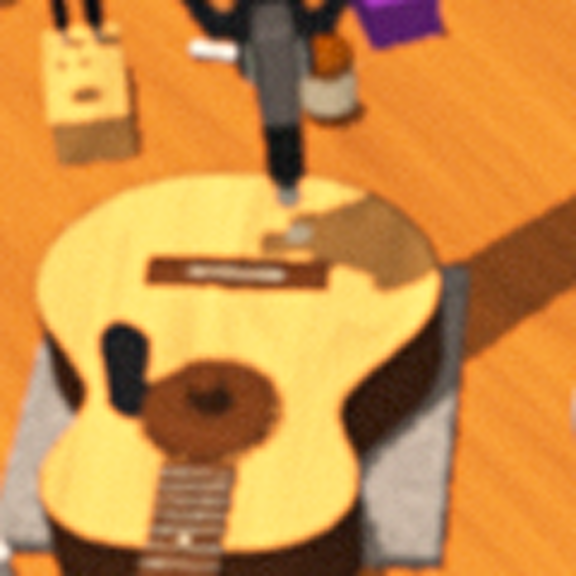

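View pics/top18.png

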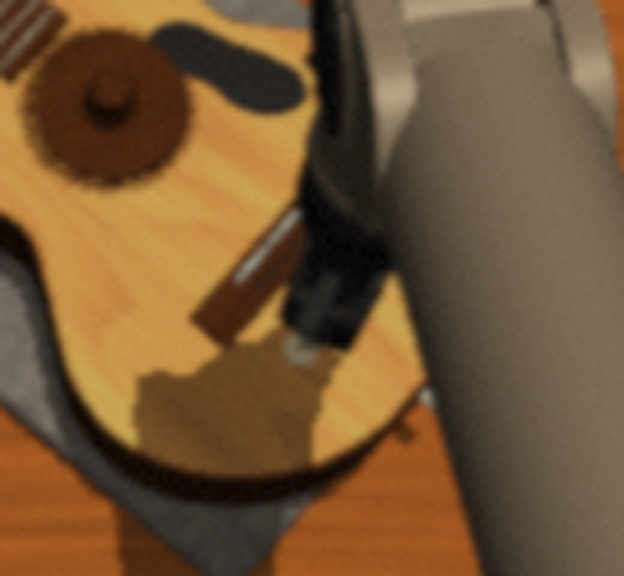

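```bash
cat > tilt.py <<'E'
import sys
from h import *
W=np.load(f"pics/{sys.argv[1]}.npz");d=W["d"];c=vision.calibration("wrist");H=np.array(c["hand_eye"])
vv,uu=np.mgrid[0:400,0:640]
P=(np.stack([(uu-c["cx"])/c["fx"],(vv-c["cy"])/c["fy"],np.ones_like(uu)],-1)*d[...,None])@H[:3,:3].T+H[:3,3]
m=(vv>208)&(vv<275)&(np.abs(uu-316)<20)&(P[...,2]<.08);q=P[m]
A=np.c_[q[:,1:],np.ones(len(q))];s=np.linalg.lstsq(A,q[:,0],rcond=None)[0]
print("front face x= %.4f y + %.4f z + %.4f"%tuple(s),"rms",np.std(q[:,0]-A@s),"z range",q[:,2].min(),q[:,2].max())
# left/right edges by row
for v in(215,240,265,):
    row=[u for u in range(280,350) if abs(P[v,u,0]-(s[1]*P[v,u,2]+s[2]))<.004];print(v,P[v,row[0]].round(4),P[v,row[-1]].round(4))
C=cam("wrist",W)
print("dot edge pix->",plane(C,310,171.5,.105).round(4))
E
python3 tilt.py w17;python3 tilt.py w18
python3 - <<'E'
from h import *
print(proj(cam("scene"),[.5004,-.0616,.132]),proj(cam("scene"),[.4985,-.0585,.105]),proj(cam("top"),[.4985,-.0585,.105]))
E
```

```text
front face x= -0.0081 y + -0.0774 z + 0.0175 rms 0.0035249810424931023 z range -0.17756327918671358 -0.01560060540792077
215 [ 0.0176 -0.0142 -0.0164] [ 0.0155  0.0149 -0.0107]
240 [ 0.0174 -0.0143 -0.0479] [ 0.0174  0.0154 -0.0478]
265 [ 0.0207 -0.0118 -0.0762] [ 0.0198  0.0126 -0.0746]
dot edge pix-> [ 0.5052 -0.2758  0.105 ]
front face x= -0.0075 y + -0.0515 z + 0.0188 rms 0.0028684540070541232 z range -0.17756327918671358 -0.014998182159840973
215 [ 0.0174 -0.0142 -0.016 ] [ 0.0158  0.0149 -0.0116]
240 [ 0.0196 -0.0133 -0.0527] [ 0.0174  0.015  -0.0478]
265 [ 0.02   -0.0119 -0.075 ] [ 0.0202  0.0125 -0.0752]
dot edge pix-> [ 0.503  -0.0494  0.105 ]
(np.float64(274.5700614886826), np.float64(172.57178738830996)) (np.float64(276.0273896900684), np.float64(178.23633896461828)) (np.float64(372.84107661467584), np.float64(181.52120127647177))
```

```bash
python3 - <<'E'
from h import *
W=np.load("pics/w18.npz");d=W["d"];c=vision.calibration("wrist");H=np.array(c["hand_eye"])
vv,uu=np.mgrid[0:400,0:640]
P=(np.stack([(uu-c["cx"])/c["fx"],(vv-c["cy"])/c["fy"],np.ones_like(uu)],-1)*d[...,None])@H[:3,:3].T+H[:3,3]
for v in range(178,350,6):
    a=P[v,300:332];a=a[a[:,2]>-.17];print(v,np.median(a,0).round(4),len(a))
E
for i in 14; do python3 - <<'E'
from h import *
W=np.load("pics/w14.npz");C=cam("wrist",W);d=W["d"];q=W["tool_rot"];R=Rn.from_quat(q[[1,2,3,0]]).as_matrix()
for v in range(158,254,6):
    X=dpt(C,315,v,d[v,315]);print(v,X.round(4),(R.T@(X-[.5125,-.363,.012])).round(4))
E
done
```

```text
178 [0.0056 0.0016 0.1181] 32
184 [0.0221 0.0011 0.0318] 32
190 [0.022  0.0007 0.0169] 31
196 [0.0221 0.001  0.0036] 32
202 [ 0.0218  0.0012 -0.0071] 31
208 [ 0.0216  0.0009 -0.0167] 32
214 [ 0.0216  0.0009 -0.026 ] 32
220 [ 0.0216  0.0008 -0.0343] 32
226 [ 0.0216  0.0008 -0.0419] 32
232 [ 0.0215  0.0006 -0.0487] 31
238 [ 0.0216  0.0007 -0.0553] 32
244 [ 0.0214  0.0005 -0.0605] 31
250 [ 0.0216  0.0007 -0.0663] 32
256 [ 0.0216  0.0007 -0.0713] 32
262 [ 0.0215  0.0006 -0.0756] 32
268 [ 0.0216  0.0006 -0.08  ] 32
274 [ 0.0216  0.0006 -0.0839] 32
280 [ 0.0211  0.0006 -0.0867] 32
286 [ 0.0202  0.0006 -0.0888] 32
292 [ 0.0192  0.0006 -0.0905] 32
298 [ 0.0174  0.0006 -0.0911] 32
304 [ 0.0159  0.0006 -0.092 ] 32
310 [ 0.0135  0.0006 -0.0917] 32
316 [ 0.0115  0.0006 -0.092 ] 32
322 [ 0.0092  0.0006 -0.0919] 32
328 [ 0.0069  0.0006 -0.0918] 32
334 [ 0.0046  0.0006 -0.0918] 32
340 [ 0.0024  0.0006 -0.092 ] 32
346 [-0.0001  0.0006 -0.0918] 32
158 [ 0.5243 -0.3441  0.0849] [ 0.0221  0.0019 -0.0729]
164 [ 0.5239 -0.3446  0.1103] [ 0.0215  0.0018 -0.0983]
170 [ 0.5239 -0.3444  0.1354] [ 0.0217  0.0017 -0.1234]
176 [ 0.5239 -0.3441  0.1569] [ 0.022   0.0016 -0.1449]
182 [ 0.5238 -0.3441  0.1737] [ 0.0219  0.0016 -0.1617]
188 [ 0.5237 -0.3442  0.1883] [ 0.0218  0.0015 -0.1763]
194 [ 0.5225 -0.3465  0.1925] [ 0.0192  0.0015 -0.1805]
200 [ 0.5209 -0.3494  0.1939] [ 0.0159  0.0015 -0.1819]
206 [ 0.5189 -0.3532  0.1924] [ 0.0116  0.0016 -0.1804]
212 [ 0.5174 -0.3562  0.1939] [ 0.0083  0.0016 -0.1819]
218 [ 0.5156 -0.3597  0.1938] [ 0.0044  0.0016 -0.1817]
224 [ 0.5139 -0.3629  0.1944] [ 0.0007  0.0016 -0.1824]
230 [ 0.512  -0.3665  0.1941] [-0.0034  0.0016 -0.1821]
236 [ 0.5101 -0.3703  0.1935] [-0.0077  0.0016 -0.1815]
242 [ 0.5082 -0.3739  0.1936] [-0.0117  0.0016 -0.1816]
248 [ 0.5064 -0.3774  0.1941] [-0.0156  0.0016 -0.1821]
```

Request:
move_arm(increments="0 -1.5 4 -8 0 0 0; 0 0 0 -7 0 0 0; 0 0 0 -4 0 0 0; 0 0 0 -3 0 0 0; 0 0 0 -1 0 0 0; 0 0 0 0 0 0 0; 0 0 0 0 0 0 0; 0 0 0 0 0 0 0")

```text
t: 22.25
eef_pos: [0.4991, -0.0567, 0.1991]
tool_rot: [0.0, 0.86, 0.51, 0.0]
contact_force: [-0.6, -0.2, -2.5]
gripper_width: 0.347
```

```bash
python3 snap.py w19
python3 - <<'E'
from h import *
p,d=vision.read_camera("scene");np.savez("pics/scene19.npz",p=p,d=d)
x,y,w,h=(235,130,80,80)
cv2.imwrite("pics/scene19.png",cv2.resize(p[y:y+h,x:x+w],None,fx=7,fy=7,interpolation=cv2.INTER_CUBIC)[:,:,::-1])
E
```

```text
{'t': 22.25, 'q': [0.4361, 0.2297, -0.5138, 1.9285, 0.1321, 1.0158, -0.6373], 'eef_pos': [0.4991, -0.0567, 0.1991], 'tool_rot': [0.0001, 0.8603, 0.5097, 0.0001], 'contact_force': [-0.6165, -0.1959, -2.4999], 'gripper_width': 0.3468}
```

View pics/scene19.png

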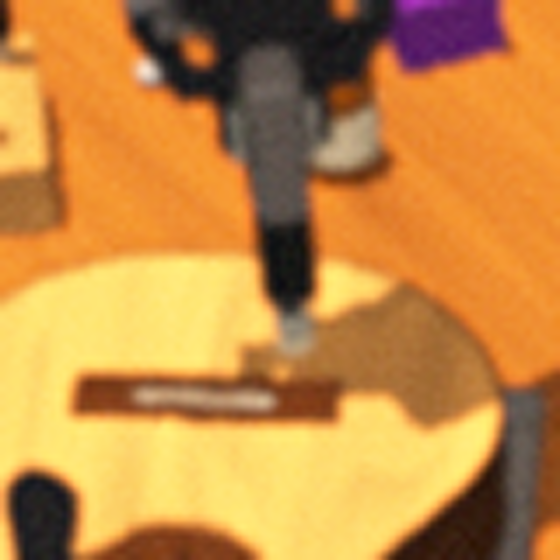

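View pics/w19.png

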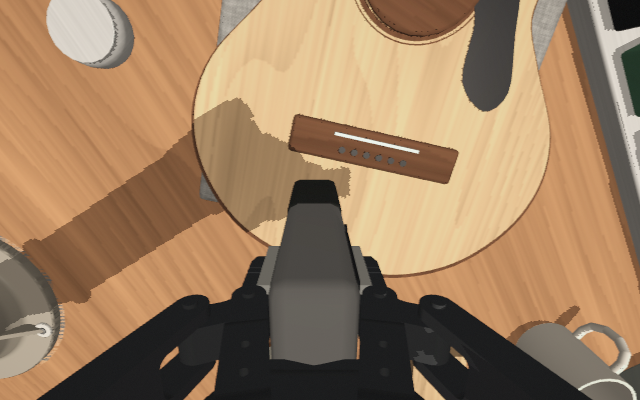

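Request:
move_arm(increments="0 0 0 -1 0 0 0; 0 0 0 -1 0 0 0; 0 0 0 -1 0 0 0; 0 0 0 -0.5 0 0 0; 0 0 0 0 0 0 0; 0 0 0 0 0 0 0; 0 0 0 0 0 0 0; 0 0 0 0 0 0 0")

```text
t: 23.35
eef_pos: [0.499, -0.0567, 0.1954]
tool_rot: [0.0, 0.86, 0.51, 0.0]
contact_force: [-0.5, -0.4, -3.0]
gripper_width: 0.344
```

Request:
move_arm(increments="0 0 0 -1 0 0 0; 0 0 0 -0.5 0 0 0; 0 0 0 0 0 0 0; 0 0 0 -0.5 0 0 0; 0 0 0 0 0 0 0; 0 0 0 0 0 0 0; 0 0 0 0 0 0 0; 0 0 0 0 0 0 0")

```text
t: 24.35
eef_pos: [0.4991, -0.0567, 0.1935]
tool_rot: [0.0, 0.86, 0.51, 0.0]
contact_force: [0.1, 0.5, 1.5]
gripper_width: 0.347
```

```bash
python3 snap.py w20
```

```text
{'t': 24.35, 'q': [0.4343, 0.236, -0.513, 1.9349, 0.1365, 1.0041, -0.6413], 'eef_pos': [0.4991, -0.0567, 0.1935], 'tool_rot': [0.0001, 0.8603, 0.5098, 0.0001], 'contact_force': [0.1105, 0.4676, 1.4629], 'gripper_width': 0.3474}
```

Request:
move_arm(increments="0 0 0 -0.5 0 0 0; 0 0 0 0 0 0 0; 0 0 0 0 0 0 0; 0 0 0 0 0 0 0; 0 0 0 0 0 0 0; 0 0 0 0 0 0 0; 0 0 0 0 0 0 0; 0 0 0 0 0 0 0")

```text
t: 25.4
eef_pos: [0.4991, -0.0567, 0.1929]
tool_rot: [0.0, 0.86, 0.51, 0.0]
contact_force: [-0.1, 0.4, 2.3]
gripper_width: 0.349
```

```bash
python3 snap.py w21
python3 - <<'E'
from h import *
W=np.load("pics/w21.npz");d=W["d"];c=vision.calibration("wrist");H=np.array(c["hand_eye"]);q=W["tool_rot"];R=Rn.from_quat(q[[1,2,3,0]]).as_matrix()
vv,uu=np.mgrid[0:400,0:640]
P=(np.stack([(uu-c["cx"])/c["fx"],(vv-c["cy"])/c["fy"],np.ones_like(uu)],-1)*d[...,None])@H[:3,:3].T+H[:3,3]
Q=[]
for v in range(184,276,4):
    a=P[v,300:332];a=a[a[:,2]>-.17];Q.append(np.median(a,0))
Q=np.array(Q);s=np.polyfit(Q[:,2],Q[:,0],1);print("front slope",s, "tool z axis",R[:,2].round(4))
f=[]
for i in range(4):
    p,dd=vision.read_camera("scene");f.append(bot.get_obs()["contact_force"])
print(np.round(f,2));x,y,w,h=(195,110,130,130)
cv2.imwrite("pics/scene21.png",cv2.resize(p[y:y+h,x:x+w],None,fx=4.5,fy=4.5,interpolation=cv2.INTER_CUBIC)[:,:,::-1])
p,dd=vision.read_camera("top");cv2.imwrite("pics/top21.png",p[:,:,::-1])
E
```

```text
{'t': 25.4, 'q': [0.4342, 0.2366, -0.5129, 1.9356, 0.1369, 1.0031, -0.6417], 'eef_pos': [0.4991, -0.0567, 0.1929], 'tool_rot': [0.0001, 0.8603, 0.5098, 0.0001], 'contact_force': [-0.0966, 0.3904, 2.3482], 'gripper_width': 0.349}
front slope [0.00511839 0.02186315] tool z axis [ 2.e-04 -0.e+00 -1.e+00]
[[-0.22  0.06  1.4 ]
 [ 1.33  0.86  1.72]
 [-0.16  0.03  1.9 ]
 [ 0.02  0.55  2.59]]
```

View pics/scene21.png

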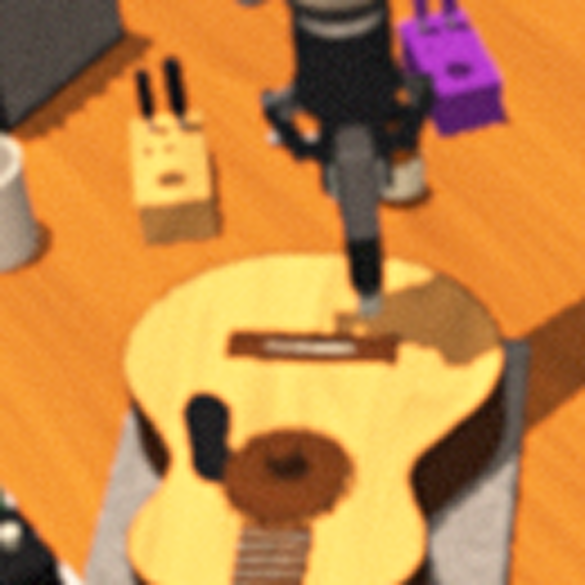

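View pics/top21.png

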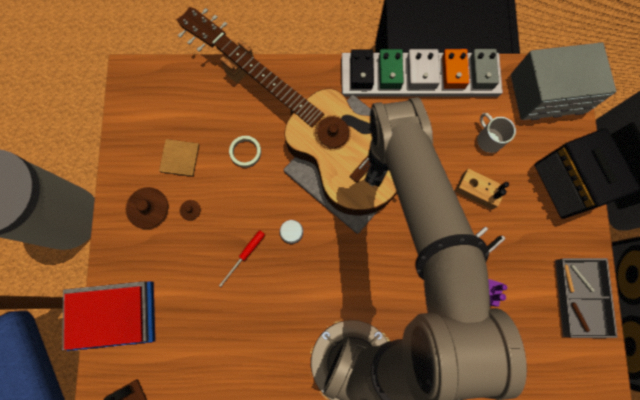

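```bash
python3 -c "
from station import bot
print(bot.hand_in())"
```

```text
the job is handed in; nothing more can be done
None
```

The middle-sized cover is in the soundhole and let go. The meter's ball is held on the dot, and I handed the job in while still holding it there. The hand-in reports no verdict, so what follows rests on my own measurements.

**Cover:**
- After release, the flange top was 6.0 mm above the soundboard, which is the flange thickness, so it is fully home.
- Its tilt was below 0.002 rad, and it was 1–2 mm off the soundhole centre.

**Meter:**
- It came straight out of the tan block in a 60 N grip and is upright within about 0.01 rad.
- The ball is about 1 mm from my best dot position. In the scene image its lowest point, (277,179.5), falls on the dot's pixel, (277,179).
- The push is about 4 N: the force reads about +2 N, against −2 to −3 N hanging free.

**Bystanders:** In the last top picture nothing visible had been disturbed. The arm hides the polish bottle and part of the capo there, but it never went near either.

**Checks that failed or disagreed:**
- The first grasp closed on air. The real finger tips sit about 40 mm behind the reported TCP. I saw this in the wrist depth and used that offset from then on. The cover was not moved by it.
- The dot measurements spread by about 3 mm between cameras, and the ball covered the dot at the end.

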